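# Clear the pail onto its hook and set the square on the blank

## Robot

A 6-joint arm with a two-finger parallel gripper is mounted at the origin on the work surface. World frame = base frame: x ahead of the robot, y to its left, z up, the work surface at z = 0. Lengths are in m, angles in rad, forces in N, time in s.
With the tool pointing down it reaches from about 0.25 to 0.725 m from the base axis. Payload 4 kg.
Tool frame: the origin (TCP) lies between the finger pads; the fingertips stand ctrl.tips_ahead ahead of it and the grasp point (between the pads) lies 11 mm behind it (ctrl.tips_ahead is the distance from the TCP to the fingertips, in m); z points along the fingers, y is the direction in which the jaws open and shut (so a half turn about z gives the same grasp; the last joint's range is limited). The gripper opens to 85 mm and grips with 20 to 120 N. Pads are 22 mm wide; open, the fingers measure 114 mm over their backs; the gripper's body (76 mm by 85 mm) begins 54 mm behind the grasp point. The pads swing forward as they close: fully open they stand 13 mm farther back than shut.
Start: joints at [1.154, 0.241, 0.005, 1.335, 0, 1.571], TCP at [0.202, 0.457, 0.239] pointing down, gripper open.
Joint ranges: [-2.72, 2.72], [-1.05, 1.87], [-1.09, 1.28], [-1.99, 2.15], [-1.42, 1.44], [-3.14, 3.14]. Speed limits (rad/s): [2.79, 2.79, 3.14, 3.14, 3.14, 3.14].

## Interface

Orientations are given as a rotation vector (axis times angle).
In Python, from plant import ctrl gives the robot as it stands.
- The arm moves only by the tool move_arm, never from a script. Its argument "series" is one flat list of numbers, 6 for each row, row after row: the shift along the tool's x, y, z in units of 25 mm (1.0 is 25 mm), then the turn, a rotation vector about the tool's x, y, z in units of 10 degrees (1.0 is 10 degrees). A call has 1 to 5 rows; each row is the pose to reach, as a shift and turn from the pose measured when the call began, along the tool's axes at that moment; what a row does not reach only later rows make up. A row lasts 1/8 s, in which the tool goes at most 62.5 mm and 10.7 degrees, less where a joint would pass 70% of its speed; a pose out of reach is approached as far as the arm can. A call with a gripper value outside its range is refused whole. "jaw" is the opening, from 0 (shut) to 1 (fully open), set as the call begins (left out, the last holds). The fingers move at their own pace and stop on an object; the grip force is fixed at half the most. Time passes only in rows, so rows that repeat a pose let the fingers close. It gives the time, the measured TCP pose, the force and the opening at its end, in the units of the state.
- ctrl.get_obs(): the state, without advancing time (a new reading comes with each control period).
- ctrl.capture(name): name is "scene" or "top"; returns the picture (480x640x3 uint8, red, green, blue); there is no depth.
- ctrl.camera_params(name): a dict with "fx", "fy", "cx", "cy" (pixels), "pose" (4x4, takes a point from camera to world coordinates). Camera axes: x right, y down, z forward; pixel columns grow to the right and rows downward; lengths in m; the calibration is good to about 2 mm. A picture is of the moment at which its call begins. camera_params takes no time and is no camera call.
- ctrl.hand_in(): hands the job in, once; it reports no verdict.
Trained networks look in the newest picture that a camera, given by its name, has taken for a name from the list of things; names that differ only in an ending like _2 or _b are one class to them, and where a whole thing is asked for, a point or a joint stands for the part that bears it (a point fixed in the world has none). Each returns a list of dicts, best first, with "score" (0 to 1); they miss things now and then, are a little off and sometimes report something else, mostly with a low value. They report only what shows in the picture. A call takes as long as a camera call.
- ctrl.spot_in(target, camera): "centre" ([x, y, z] in m, in the coordinates of the camera as it stood for that picture, good to about 4 mm: the middle of the surface that is visible of it).
The state is a dict: "clock": time; "joints": joint angles; "joint_velocities": joint speeds; "joint_torque": joint torques, N m; "eef_pos": TCP position; "eef_rot": TCP orientation; "wrist_force": force on the tool from outside, world axes, zero at the start; "ft_torque": the same for the moment, N m; "grip_width": opening from 0.0 (shut) to 1.0 (fully open).
Only numpy, scipy, OpenCV 4.12 (cv2) and the standard library are available. Lean on these libraries where they do the work, as an engineer would, in place of code of your own. Each camera call takes 0.05 s, during which the arm holds its last target.

## Task

Get the wooden blank ready for marking out. First clear the pail of offcuts from its front edge by hanging it by its handle on the hook of the stand, letting go of it there and without tipping the offcuts out; then put the steel square flat on the bench with its stock flush against the front edge of the blank (the edge facing the robot), its blade across the blank and the blade's outer edge on the red line. Leave the other things on the bench where they are.

Things in the scene. Friction and masses are not known exactly. Their poses are not given: they have to be found in the camera images.
- pail: small blue open pail with wood offcuts fixed in it, 75 mm tall, 72 mm across at the bottom, 90 at the rim, 0.25 kg. A rigid 8 mm round steel bail stands over it in its y-z plane: legs at y = +-47 mm up to z = 115 mm, bending in to y = +-35 at z = 138 and peaking at y = 0, z = 150 (centreline). Origin: centre of the underside, z up.
- bail_top (a point): centre of the bar at the peak of the pail's bail, 150 mm above its underside.
- hook: fixed stand. Origin on the bench below the hook's seat, z up. Grey base 130 x 120 x 12 mm from x = 20 to 150 mm; 16 mm post at x = 90 mm, 250 mm tall; from its top a dark 10 mm round bar in y = 0 slopes down towards -x to its lowest point at x = 0, z = 225 mm, then up to its tip at x = -36, z = 250 mm (centreline). Mouth faces -x.
- hook_seat (a point): where the centre of the bail's bar lies when it rests in the lowest part of the hook: 234 mm above the bench.
- hook_tip (a point): centre of the upturned tip of the hook's bar, 250 mm above the bench (its top at 255 mm).
- blank: fixed flat piece of light wood, 130 mm (x) by 260 (y) by 12 thick, held by two low red clamps near its far corners (24 mm high). Origin on the bench under the middle of its front edge (the one facing the robot); x goes across the blank away from the robot, y along the front edge, z up.
- mark: the thin red line drawn straight across the top of the blank at right angles to its front edge, 130 mm long. Origin on the bench under the front end of the line; x runs along the line, away from the robot; y along the blank's edge, z up.
- square: steel L-square lying flat, 0.45 kg. Dark stock 28 mm (x) by 110 (y) by 34 high; bright blade 3 mm thick, 24 wide, from the stock's +x face at its +y end (y = 31 to 55) out to x = 164, underside at z = 14 mm, so it passes over the 12 mm blank with the stock on the bench. Outer edge: y = +55 mm. Origin: centre of the stock's underside, z up.
- stock_face (a point): middle of the stock's +x face (the blade side, which goes against the blank), 6 mm above the stock's underside; x = 14 mm in the square's frame.
- square_corner (a point): point where the blade's outer edge leaves the stock's +x face: x = 14 mm, y = 55 mm in the square's frame.
- blade_tip (a point): far end of the blade, on its centreline: x = 164 mm, y = 43 mm in the square's frame.
- glue: yellow glue bottle with a red cap, 52 mm across, 150 mm tall; a bystander, to be left where it is.
- jar: glass screw jar, 60 mm across, 70 mm tall; a bystander, to be left where it is.
- sander: cork sanding block, 90 x 50 x 30 mm; a bystander, to be left where it is.
- screwdriver: screwdriver with a red handle, lying on the bench; a bystander, to be left where it is.
- brush: small brush, lying on the bench; a bystander, to be left where it is.
- hammer: hammer, lying beyond the blank; a bystander, to be left where it is.
- chuck: round steel drill chuck, 68 mm across, 50 mm tall; a bystander, to be left where it is.

How it is judged:
On the way, in this order (a step that is already met when the one before it is completed fails the run):
1. the pail hangs by its bail on the hook, let go (x of bail_top in the frame of hook between -0.035 and 0.085 m and y of bail_top in the frame of hook between -0.04 and 0.04 m and height (world z) of bail_top between 0.215 and 0.275 m and angle between pail's own z axis and vertical below 0.4 rad and contact force between pail and hook above 0.8 N and contact force between the fingers and pail below 0.1 N), for 0.3 s.
2. the square stands with its stock flush against the blank's front edge and its blade on the line (x of stock_face in the frame of blank between -0.003 and 0.002 m and y of square_corner in the frame of mark between -0.006 and 0.006 m and angle between the y axis of square and the y axis of blank, either way round below 0.03 rad and x of blade_tip in the frame of blank above 0.1 m and height (world z) of square below 0.003 m and angle between square's own z axis and vertical below 0.03 rad), for 0.2 s.
At the end, for the whole second after the job is handed in: Pail hangs by its bail on the hook (bail peak within 40 mm of the bar, tilt under 0.4 rad). Square flat on the bench, stock within 3 mm of the blank's front edge and parallel within 0.03 rad, blade across the blank, its outer edge within 6 mm of the red line. Both released and at rest (all of step 1 and all of step 2 and linear speed of each of pail, square below 0.03 m/s and angular speed of each of pail, square below 0.3 rad/s and contact force between the arm and pail below 0.1 N and contact force between each of the arm, the fingers and square below 0.1 N); the robot touches nothing.
It fails at once if the pail is tipped by more than about 50 degrees (angle between pail's own z axis and vertical above 0.87 rad).
It fails at once if another thing on the bench is moved by more than 30 mm (distance of any of glue, jar, sander, screwdriver, brush, hammer, chuck from where it was at the start of the episode above 0.03 m).
It also fails if it takes over 72 s, if anything falls off the work surface, if the arm or the gripper's body presses on something with over 40 N, if the wrist force passes 120 N, or if a joint passes its speed limit or range.

## Working session

There is one attempt and no reset: what is moved stays moved. The work goes in short steps, Python scripts to look and compute and a tool call to move; the robot and the scene stay as the last step left them, time stands still between calls to the robot, and variables do not carry over. Pictures are saved under pics/ and viewed, and the job is handed in when it is done.

Besides the shell and the picture viewer there is one more tool, called after "Request:" as name(argument=value, ...) on one line, values as JSON. move_arm: Moves the arm, as the interface text tells. Its arguments: {"type":"object","properties":{"series":{"type":"array","items":{"type":"number"}},"jaw":{"type":"number"}},"required":["series"]}

```bash
ls; mkdir -p pics; cat > h.py <<'E'
import numpy as np, cv2
from plant import ctrl
from scipy.spatial.transform import Rotation as R
def cap(n,f):
    im=ctrl.capture(n); cv2.imwrite('pics/'+f,im[:,:,::-1]); return im
def w(n,p):
    P=np.array(ctrl.camera_params(n)['pose']); return P[:3,:3]@np.array(p)+P[:3,3]
def pix(n,p):
    c=ctrl.camera_params(n);P=np.array(c['pose']);q=P[:3,:3].T@(np.array(p)-P[:3,3]);return np.array([c['fx']*q[0]/q[2]+c['cx'],c['fy']*q[1]/q[2]+c['cy']])
def ray(n,uv,z):
    c=ctrl.camera_params(n);P=np.array(c['pose']);d=P[:3,:3]@np.array([(uv[0]-c['cx'])/c['fx'],(uv[1]-c['cy'])/c['fy'],1]);o=P[:3,3]
    return o+d*(z-o[2])/d[2]
E
python3 - <<'E'
from h import *
np.set_printoptions(precision=4,suppress=True)
for n in ['scene','top']:
    cap(n,n+'0.png'); c=ctrl.camera_params(n); print(n,c['fx'],np.array(c['pose']))
    for t in ['pail','bail_top','hook','hook_seat','hook_tip','blank','mark','square','square_corner','blade_tip']:
        r=ctrl.spot_in(t,n)
        print(t,[(round(x['score'],2),w(n,x['centre']).round(4)) for x in r[:2]])
print(ctrl.get_obs(), ctrl.tips_ahead)
E
```

```text
pics
scene 591.3197996711402 [[-0.2853  0.704  -0.6504  1.4324]
 [ 0.9584  0.2041 -0.1994  0.3428]
 [-0.0076 -0.6802 -0.733   1.1531]
 [ 0.      0.      0.      1.    ]]
pail [(0.78, array([0.4987, 0.0493, 0.0588]))]
bail_top [(0.91, array([0.5003, 0.0524, 0.0601]))]
hook [(0.71, array([ 0.5631, -0.3621,  0.0128]))]
hook_seat [(0.64, array([ 0.5663, -0.3595,  0.0103]))]
hook_tip [(0.75, array([ 0.5639, -0.3552,  0.0135]))]
blank [(0.83, array([0.6226, 0.0358, 0.0104]))]
mark []
square [(0.84, array([0.5144, 0.3931, 0.0136]))]
square_corner [(0.83, array([0.5188, 0.3975, 0.0168]))]
blade_tip [(0.7, array([0.5125, 0.397 , 0.0173])), (0.55, array([ 0.4026, -0.2064,  0.0138]))]
top 545.5595104860733 [[-0.0153 -0.9931  0.1159  0.4076]
 [-0.9999  0.0154 -0.0004  0.0698]
 [-0.0013 -0.1159 -0.9933  1.4141]
 [ 0.      0.      0.      1.    ]]
pail [(0.61, array([0.4871, 0.0485, 0.0551])), (0.39, array([ 0.552 , -0.3558,  0.011 ]))]
bail_top [(0.71, array([0.4904, 0.0501, 0.0574])), (0.54, array([0.5117, 0.3977, 0.0178]))]
hook [(0.71, array([ 0.5423, -0.3591,  0.0111])), (0.5, array([0.5812, 0.5242, 0.0454]))]
hook_seat [(0.78, array([ 0.5445, -0.3603,  0.0139]))]
hook_tip [(0.97, array([ 0.5516, -0.3565,  0.0125]))]
blank [(0.92, array([0.6133, 0.0351, 0.0136]))]
mark []
square []
square_corner [(0.71, array([0.5094, 0.4025, 0.0193]))]
blade_tip [(0.88, array([0.5128, 0.3992, 0.0172]))]
{'clock': 1.1, 'joints': array([1.154 , 0.2406, 0.005 , 1.3352, 0.    , 1.5708]), 'joint_velocities': array([-0.0004, -0.0002, -0.0037,  0.    , -0.0003, -0.0006]), 'joint_torque': array([  0.0001, -37.222 ,  25.2696,   0.0013,  -0.    ,   0.    ]), 'eef_pos': array([0.2024, 0.4572, 0.2393]), 'eef_rot': array([-0.65  , -3.0736, -0.    ]), 'wrist_force': array([-0.4384, -0.5392,  0.0651]), 'ft_torque': array([ 0.0115,  0.0557, -0.0105]), 'grip_width': 0.9998709943514881} 0.008
```

View pics/scene0.png

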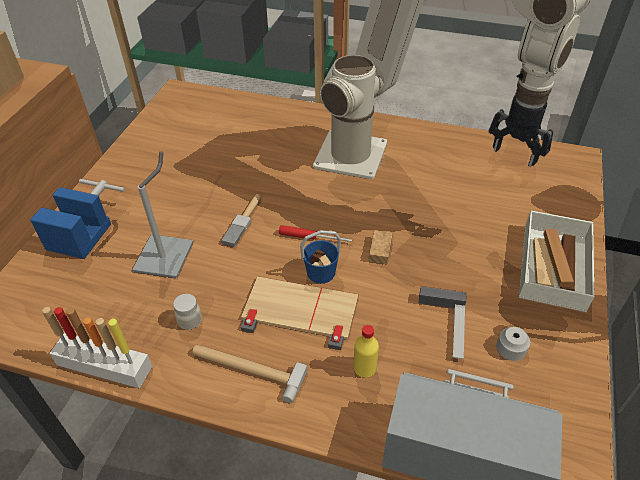

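View pics/top0.png

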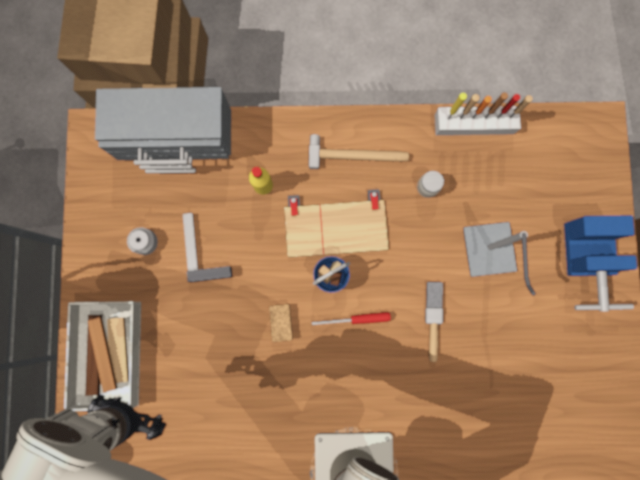

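The scene picture shows the pail at about (320,258), the stand at (160,210), the square's stock at (443,297) and blade end at (458,355), and the blank at (300,306) with its red line at about x=316. I'll enlarge these.

```bash
python3 - <<'E'
import cv2,numpy as np
s=cv2.imread('pics/scene0.png');t=cv2.imread('pics/top0.png')
def c(im,x,y,w,h,k): return cv2.resize(im[y:y+h,x:x+w],(w*k,h*k),interpolation=cv2.INTER_CUBIC)
def two(a,b,f): cv2.imwrite(f,np.hstack([a,b]))
two(c(s,125,145,100,140,4),c(t,455,210,100,140,4),'pics/c1.png')
two(c(s,270,220,100,120,4),c(t,280,190,100,120,4),'pics/c2.png')
two(c(s,400,275,100,100,4),c(t,160,200,100,100,4),'pics/c3.png')
E
```

```text
(no output)
```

View pics/c1.png

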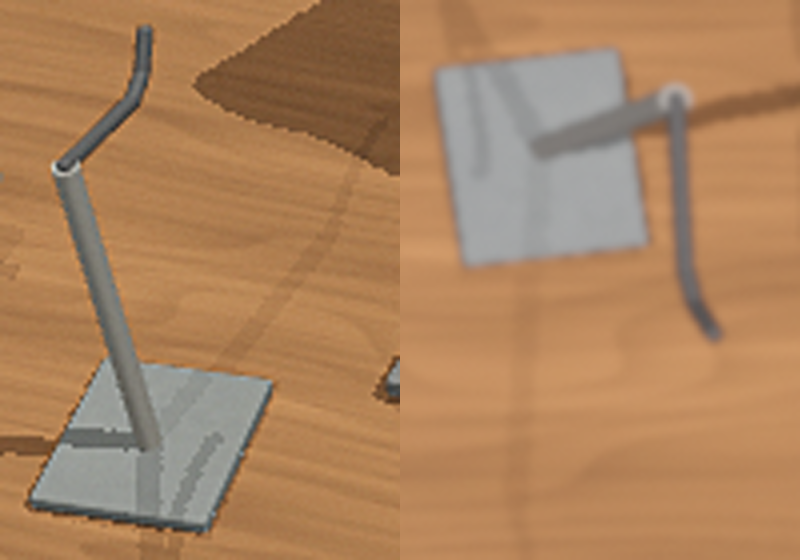

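View pics/c2.png

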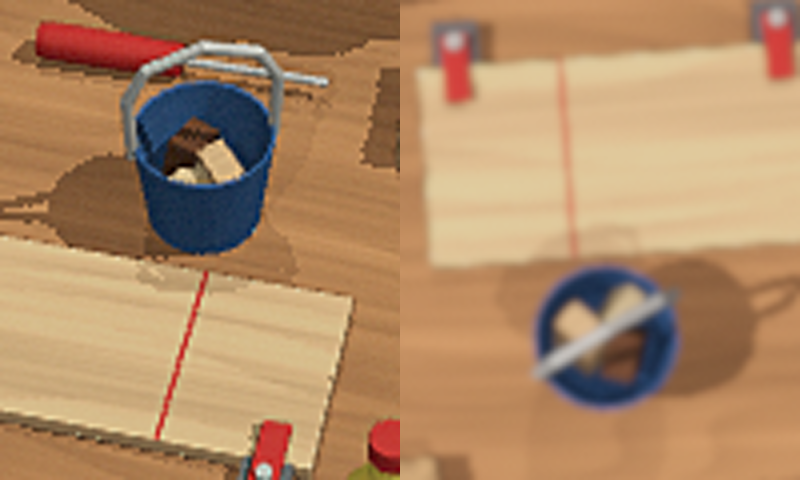

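View pics/c3.png

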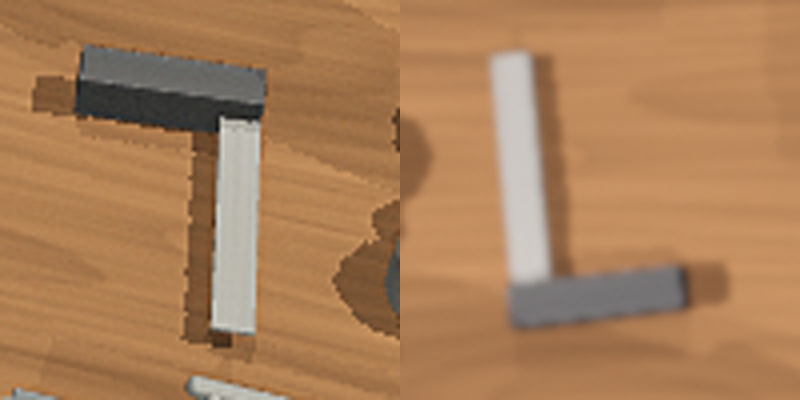

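The pail's bail is turned about 30° from the blank's y, the stand about 6°, and the square about 5°. Next I fit poses to features from both cameras.

```bash
cat > fit.py <<'E'
from h import *
from scipy.optimize import least_squares
def cr(p,off,k=4): return ((np.array(p)+.5)/k-.5)+np.array(off)
def fit(obs,x0):
    def pts(q,p): 
        c,s=np.cos(q[2]),np.sin(q[2]); return [q[0]+c*p[0]-s*p[1],q[1]+s*p[0]+c*p[1],p[2]]
    f=lambda q:np.concatenate([pix(n,pts(q,p))-uv for n,p,uv in obs])
    r=least_squares(f,x0,loss='soft_l1'); return r.x,r.fun.reshape(-1,2)
E
python3 - <<'E'
from fit import *
np.set_printoptions(precision=4,suppress=True,linewidth=150)
S,T='scene','top'
o=[]
for p,uv in [((20,60,12),(272,381)),((20,-60,12),(109,361)),((150,-60,12),(31,500)),((150,60,12),(209,523)),((90,0,250),(66,172)),((-36,0,252),(146,28)),((0,0,225),(137,92))]:
    o.append((S,np.array(p)/1e3,cr(uv,(125,145))))
for p,uv in [((150,60,12),(36,70)),((150,-60,12),(216,50)),((20,-60,12),(248,243)),((20,60,12),(68,266)),((90,0,250),(276,97)),((-36,0,250),(315,335)),((0,0,225),(285,270))]:
    o.append((T,np.array(p)/1e3,cr(uv,(455,210))))
q,r=fit(o,[.47,-.36,.1]);print('hook',q,'\n',r.T)
o=[]
for p,uv in [((-14,-55,34),(83,45)),((-14,55,34),(267,69)),((14,55,34),(265,105)),((14,-55,34),(79,82)),((164,31,17),(212,331)),((164,55,17),(255,334))]:
    o.append((S,np.array(p)/1e3,cr(uv,(400,275))))
for p,uv in [((14,55,34),(109,285)),((14,-55,34),(284,265)),((-14,-55,34),(288,307)),((-14,55,34),(112,327)),((164,55,17),(91,53)),((164,31,17),(131,50))]:
    o.append((T,np.array(p)/1e3,cr(uv,(160,200))))
q,r=fit(o,[.44,.38,.1]);print('square',q,'\n',r.T)
# blank & mark
o=[]
for n,p,uv,off in [(S,(0,0,12),(207,273),(270,220)),(S,(130,0,12),(157,438),(270,220)),(T,(0,0,12),(174,256),(280,190)),(T,(130,0,12),(162,60),(280,190))]:
    o.append((n,np.array(p)/1e3,cr(uv,off)))
q,r=fit(o,[.55,.05,.1]);print('mark',q,'\n',r.T)
for uv,off in [((32,266),(280,190)),((18,70),(280,190))]: print(ray(T,cr(uv,off),.012))
print(ray(S,cr((352,297),(270,220)),.012))
o=[]
c=cr((207,337),(280,190)); print('pail rim top',ray(T,c,.075))
print('bail ends top',ray(T,cr((137,375),(280,190)),.12),ray(T,cr((275,292),(280,190)),.12))
print('peak', ray(T,cr((206,333),(280,190)),.15), ray(S,cr((230,48),(270,220)),.15))
print('rim scene',ray(S,cr((208,133),(270,220)),.075))
E
```

```text
hook [ 0.466  -0.3709  0.109 ] 
 [[ 0.5974 -1.0155 -0.4029 -0.2784  0.5165 -0.0857 -0.8536 -0.5008  0.1667  0.4215 -0.7249 -0.5716 -0.4605 -0.1141]
 [-1.7038 -2.2014 -1.2174 -0.7868 -2.3047 -0.227   1.5639 -0.5867 -1.2658  0.0799  0.1251  0.4925 -0.6649 -0.5903]]
square [0.4974 0.3601 0.108 ] 
 [[-0.2443 -0.4423 -0.1435 -0.0458 -0.2344 -0.1107 -0.4376 -0.9976 -0.8538 -0.1437  0.2555 -0.5403]
 [-0.6211 -0.4693 -0.414  -0.9864 -1.4203 -0.5553 -0.9916 -1.3289 -0.8691 -0.508   0.1591 -0.2157]]
mark [0.5441 0.0694 0.0539] 
 [[ 0.1873 -0.2759  0.0383 -0.4097]
 [-1.0715 -0.2572 -0.2033 -0.6808]]
[0.5385 0.1612 0.012 ]
[0.6669 0.1693 0.012 ]
[0.5407 0.1608 0.012 ]
pail rim top [0.4872 0.05   0.075 ]
bail ends top [0.4627 0.0925 0.12  ] [0.5106 0.0098 0.12  ]
peak [0.4851 0.0516 0.15  ] [0.486 0.067 0.15 ]
rim scene [0.4897 0.0538 0.075 ]
```

```bash
cat > ov.py <<'E'
from fit import *
def poly(im,n,q,pts,col=(0,255,0),k=4,off=(0,0)):
    c,s=np.cos(q[2]),np.sin(q[2]); L=[]
    for p in np.array(pts)/1e3:
        u=pix(n,[q[0]+c*p[0]-s*p[1],q[1]+s*p[0]+c*p[1],p[2]]); L.append(((u-off+.5)*k-.5))
    cv2.polylines(im,[np.round(np.array(L)).astype(int)],False,col,1)
def crop(f,x,y,w,h,k=4): return cv2.resize(cv2.imread(f)[y:y+h,x:x+w],(w*k,h*k),interpolation=cv2.INTER_CUBIC)
bail=[(0,-47,60),(0,-47,115),(0,-35,138),(0,0,150),(0,35,138),(0,47,115),(0,47,60)]
rim=[(45*np.cos(a),45*np.sin(a),75) for a in np.linspace(0,6.3,40)]
hookp=[(90,0,0),(90,0,250),(0,0,225),(-36,0,250)]
base=[(20,-60,12),(150,-60,12),(150,60,12),(20,60,12),(20,-60,12)]
stock=[(-14,-55,34),(14,-55,34),(14,55,34),(-14,55,34),(-14,-55,34)]
blade=[(14,31,17),(164,31,17),(164,55,17),(14,55,17)]
E
python3 - <<'E'
from ov import *
q=[.488,.0515,.525]
for n,f,o in [('scene','pics/scene0.png',(270,220)),('top','pics/top0.png',(280,190))]:
    im=crop(f,*o,100,120); poly(im,n,q,bail,off=o); poly(im,n,q,rim,off=o); globals()[n]=im
    poly(im,n,[.5441,.0694,.052],[(0,100,12),(0,-100,12)],(255,0,0),off=o)
a=np.hstack([scene,top]);cv2.imwrite('pics/o1.png',a)
q=[.466,-.3709,.109]
for n,f,o in [('scene','pics/scene0.png',(125,145)),('top','pics/top0.png',(455,210))]:
    im=crop(f,*o,100,140); poly(im,n,q,hookp,off=o); poly(im,n,q,base,off=o); globals()[n]=im
cv2.imwrite('pics/o2.png',np.hstack([scene,top]))
E
```

```text
(no output)
```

View pics/o1.png

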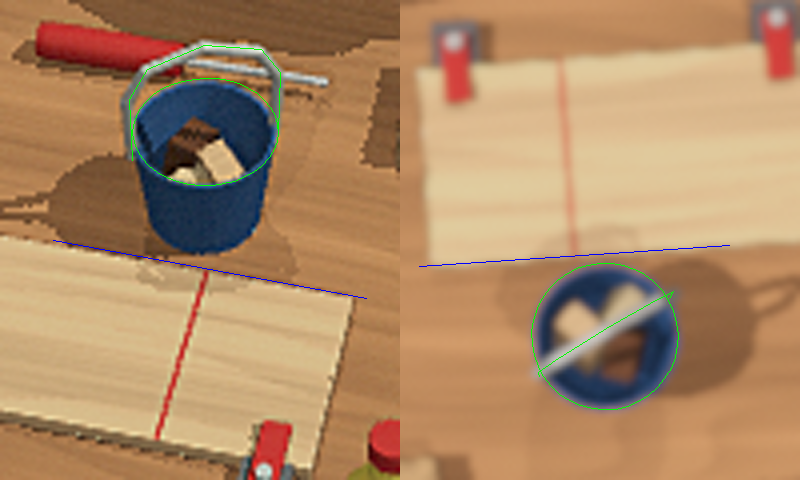

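View pics/o2.png

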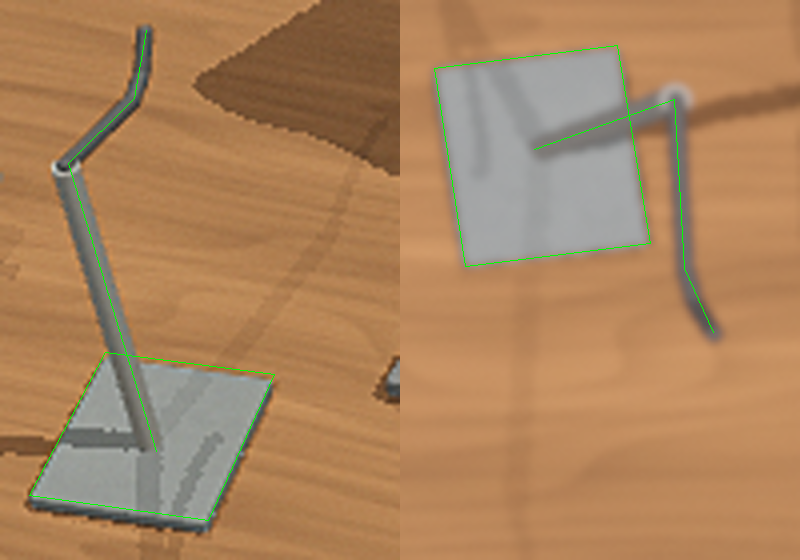

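Both overlays lie on the pictures to within about a pixel, so the poses are good. I'll write a helper that turns a target into move units.

```bash
cat > rel.py <<'E'
from h import *
import sys
def rel(p,yaw,tilt=None):
    o=ctrl.get_obs(); R0=R.from_rotvec(o['eef_rot']).as_matrix()
    best=None
    for s in (1,-1):
        y=s*np.array([np.cos(yaw),np.sin(yaw),0]); z=np.array([0,0,-1.]); Rt=np.column_stack([np.cross(y,z),y,z])
        rv=R.from_matrix(R0.T@Rt).as_rotvec()
        if best is None or np.linalg.norm(rv)<np.linalg.norm(best): best=rv
    d=R0.T@(np.array(p)-o['eef_pos'])
    print('t',o['clock'],'pos',o['eef_pos'].round(4),'yaw_y',np.arctan2(R0[1,1],R0[0,1]).round(3),'F',o['wrist_force'].round(2),'grip',round(o['grip_width'],3),'j',o['joints'].round(2))
    print('units',np.r_[d/.025,np.degrees(best)/10].round(3), 'world z err of tool z',R0[:,2].round(3))
if __name__=='__main__':
    a=[float(x) for x in sys.argv[1:]]; rel(a[:3],a[3])
E
python3 rel.py .476 .0723 .24 .525
```

```text
t 1.1 pos [0.2024 0.4572 0.2393] yaw_y 1.154 F [-0.44 -0.54  0.07] grip 1.0 j [1.15 0.24 0.   1.34 0.   1.57]
units [-16.24   -9.648  -0.028   0.     -0.      3.604] world z err of tool z [-0.  0. -1.]
```

Request:
move_arm(series=[-3.2, -1.9, 0, 0, 0, 0.7, -6.5, -3.8, 0, 0, 0, 1.4, -9.7, -5.8, 0, 0, 0, 2.2, -13, -7.7, 0, 0, 0, 2.9, -16.24, -9.65, 0, 0, 0, 3.6], jaw=0.6)

```text
clock: 1.72
eef_pos: [0.3846, 0.201, 0.2396]
eef_rot: [1.573, 2.719, 0.002]
wrist_force: [0.9, 0.9, -0.1]
grip_width: 0.602
```

```bash
python3 rel.py .476 .0723 .131 .525
```

```text
t 1.725 pos [0.3846 0.201  0.2396] yaw_y 0.522 F [ 0.91  0.88 -0.06] grip 0.602 j [ 0.48  0.11 -0.16  1.31  0.    1.53]
units [-6.285  0.599  4.345  0.007 -0.    -0.017] world z err of tool z [ 0.001  0.001 -1.   ]
```

Request:
move_arm(series=[-3.1, 0.3, 0, 0, 0, 0, -6.3, 0.6, 0, 0, 0, 0, -6.28, 0.6, 0, 0, 0, 0, -6.28, 0.6, 2, 0, 0, 0, -6.28, 0.6, 3, 0, 0, 0])

```text
clock: 2.35
eef_pos: [0.4751, 0.0714, 0.1625]
eef_rot: [-1.575, -2.717, 0.001]
wrist_force: [-0.2, -0.4, -0.9]
grip_width: 0.599
```

```bash
python3 rel.py .476 .0723 .131 .525; python3 - <<'E'
from ov import *
for n,o in [('scene',(270,180)),('top',(280,190))]:
    cap(n,n+'1.png'); im=crop('pics/%s1.png'%n,*o,100,140); poly(im,n,[.488,.0515,.525],bail,off=o); globals()[n]=im
cv2.imwrite('pics/o3.png',np.hstack([scene,top]))
E
```

```text
t 2.35 pos [0.4751 0.0714 0.1625] yaw_y 0.52 F [-0.15 -0.4  -0.92] grip 0.599 j [ 0.15  0.25 -0.19  1.13  0.    1.2 ]
units [ 0.012  0.051  1.259 -0.007 -0.006 -0.027] world z err of tool z [-0.002  0.    -1.   ]
```

View pics/o3.png

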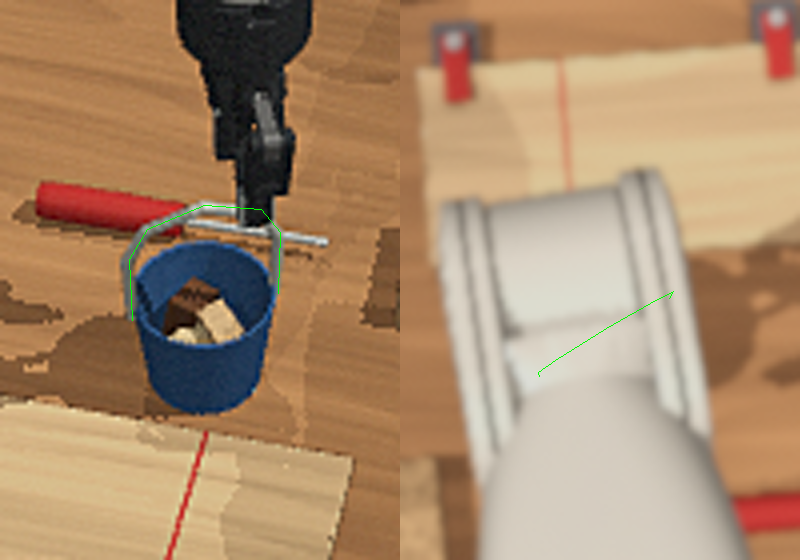

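The fingers straddle the bail's right-hand slope in the scene crop (about (258,215)). I'll go down and close.

Request:
move_arm(series=[0, 0.05, 0.7, 0, 0, 0, 0, 0.05, 1.26, 0, 0, 0, 0, 0.05, 1.26, 0, 0, 0])

```text
clock: 2.82
eef_pos: [0.474, 0.0724, 0.13]
eef_rot: [-1.571, -2.714, 0.006]
wrist_force: [0.3, 0.0, 0.0]
grip_width: 0.601
```

Request:
move_arm(series=[0, 0, 0, 0, 0, 0, 0, 0, 0, 0, 0, 0, 0, 0, 0, 0, 0, 0, 0, 0, 0, 0, 0, 0, 0, 0, 0, 0, 0, 0], jaw=0)

```text
clock: 3.45
eef_pos: [0.4748, 0.0728, 0.1307]
eef_rot: [-1.571, -2.716, 0.003]
wrist_force: [-0.4, 1.8, 4.6]
grip_width: 0.067
```

```bash
python3 rel.py .476 .0723 .161 .525
```

```text
t 3.45 pos [0.4748 0.0728 0.1307] yaw_y 0.522 F [-0.36  1.76  4.55] grip 0.067 j [ 0.15  0.28 -0.23  1.06  0.    1.2 ]
units [-0.037  0.025 -1.212 -0.023 -0.015 -0.018] world z err of tool z [-0.005  0.    -1.   ]
```

Request:
move_arm(series=[0, 0, -0.3, 0, 0, 0, 0, 0, -0.8, 0, 0, 0, 0, 0, -1.6, 0, 0, 0, 0, 0, -2.4, 0, 0, 0, 0, 0, -2.4, 0, 0, 0])

```text
clock: 4.08
eef_pos: [0.4762, 0.0728, 0.1924]
eef_rot: [-1.573, -2.718, 0.0]
wrist_force: [0.8, -0.2, -2.7]
grip_width: 0.069
```

```bash
python3 rel.py .476 .0723 .261 .525; python3 - <<'E'
from ov import *
cap('scene','scene2.png'); cv2.imwrite('pics/o4.png',crop('pics/scene2.png',250,140,140,140))
E
```

```text
t 4.075 pos [0.4762 0.0728 0.1924] yaw_y 0.522 F [ 0.82 -0.23 -2.72] grip 0.069 j [ 0.15  0.23 -0.13  1.21  0.    1.2 ]
units [-0.01  -0.021 -2.744 -0.005 -0.007 -0.019] world z err of tool z [-0.001  0.001 -1.   ]
```

View pics/o4.png

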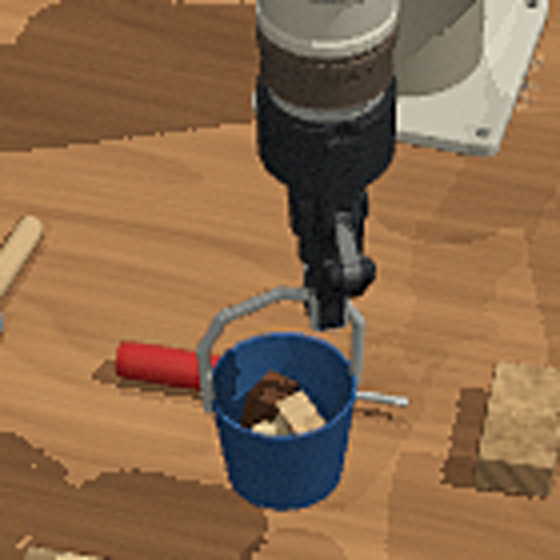

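Pail is lifted, upright and full (wrist force -2.7 N). Now up, then across to in front of the hook's mouth.

Request:
move_arm(series=[0, 0, -0.8, 0, 0, 0, 0, 0, -1.7, 0, 0, 0, 0, 0, -2.4, 0, 0, 0, 0, 0, -2.9, 0, 0, 0, 0, 0, -2.9, 0, 0, 0])

```text
clock: 4.75
eef_pos: [0.4759, 0.0727, 0.2638]
eef_rot: [-1.572, -2.717, 0.002]
wrist_force: [-0.1, 0.2, -2.1]
grip_width: 0.068
```

```bash
python3 rel.py .3888 -.3552 .265 .109
```

```text
t 4.75 pos [0.4759 0.0727 0.2638] yaw_y 0.522 F [-0.12  0.22 -2.09] grip 0.068 j [0.15 0.2  0.01 1.39 0.   1.2 ]
units [-1.3104e+01 -1.1551e+01 -4.5000e-02 -1.6000e-02 -8.0000e-03  2.3650e+00] world z err of tool z [-0.003  0.    -1.   ]
```

Request:
move_arm(series=[-0.6, -0.5, 0, 0, 0, 0.1, -1.8, -1.6, 0, 0, 0, 0.3, -3.2, -2.8, 0, 0, 0, 0.6, -4.6, -4.0, 0, 0, 0, 0.9, -6.0, -5.2, 0, 0, 0, 1.2])

```text
clock: 5.38
eef_pos: [0.4369, -0.1233, 0.2626]
eef_rot: [-1.848, -2.535, 0.003]
wrist_force: [0.1, 0.4, -3.3]
grip_width: 0.071
```

```bash
python3 rel.py .3888 -.3552 .265 .109
```

```text
t 5.375 pos [ 0.4369 -0.1233  0.2626] yaw_y 0.311 F [ 0.14  0.45 -3.28] grip 0.071 j [-0.27  0.14 -0.05  1.38 -0.    0.99]
units [-8.244 -4.67  -0.095 -0.027 -0.011  1.157] world z err of tool z [-0.005  0.001 -1.   ]
```

Request:
move_arm(series=[-1.8, -1.0, 0, 0, 0, 0.3, -3.6, -2.0, 0, 0, 0, 0.6, -5.4, -3.1, -0.1, 0, 0, 0.8, -7.2, -4.1, -0.1, 0, 0, 1.0, -8.24, -4.67, -0.1, 0, 0, 1.16])

```text
clock: 6.0
eef_pos: [0.3875, -0.3571, 0.2635]
eef_rot: [-2.097, -2.33, 0.005]
wrist_force: [-0.2, 1.9, -3.1]
grip_width: 0.071
```

Request:
move_arm(series=[0, 0, 0, 0, 0, 0, 0, 0, 0, 0, 0, 0])

```text
clock: 6.25
eef_pos: [0.3869, -0.3564, 0.2621]
eef_rot: [-2.096, -2.328, 0.004]
wrist_force: [-0.1, -0.1, -2.8]
grip_width: 0.069
```

```bash
python3 rel.py .466 -.3709 .265 .109; python3 - <<'E'
from ov import *
cap('scene','scene3.png'); cap('top','top3.png');cv2.imwrite('pics/o5.png',np.hstack([crop('pics/scene3.png',110,90,100,140),crop('pics/top3.png',455,210,100,140)]))
E
```

```text
t 6.25 pos [ 0.3869 -0.3564  0.2621] yaw_y 0.105 F [-0.11 -0.12 -2.77] grip 0.069 j [-0.74  0.29  0.13  1.42 -0.    0.72]
units [-0.906  3.086 -0.146 -0.048 -0.032 -0.024] world z err of tool z [-0.009  0.005 -1.   ]
```

View pics/o5.png

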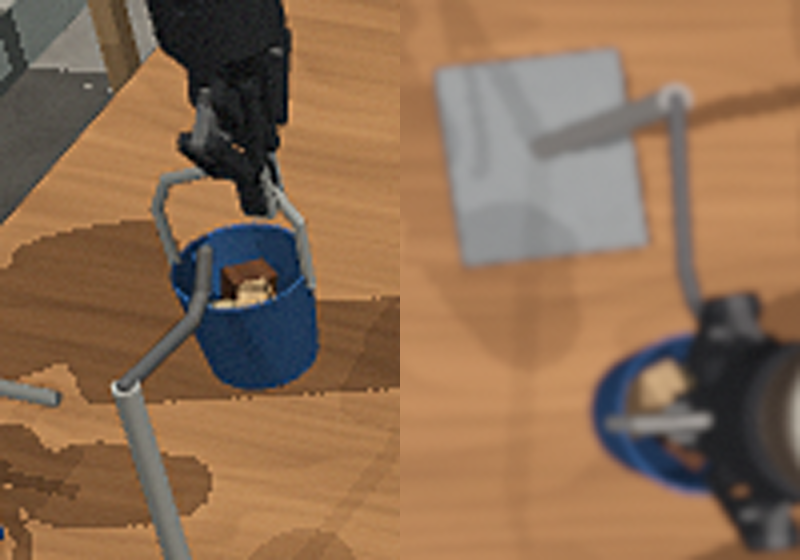

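```bash
cat > ov2.py <<'E'
from ov import *
z0=lambda P,z:[(a,b,c+z*1e3) for a,b,c in P]
E
python3 - <<'E'
from ov2 import *
o=ctrl.get_obs();p=o['eef_pos'];yaw=.107
for tilt,col in [(0,(0,255,0)),(.2,(0,0,255))]:
  ey=np.array([-np.sin(yaw),np.cos(yaw)])
  # rotate about grasp point in y-z plane: tilt + lowers -y side
  def tr(P):
    r=[]
    for a,b,c in P:
        y,z=b-24,c-141.8; r.append((a,y*np.cos(tilt)-z*np.sin(tilt),y*np.sin(tilt)+z*np.cos(tilt)+(p[2]+.011)*1e3))
    return r
  q=[p[0],p[1],yaw]
  if tilt==0: A=crop('pics/scene3.png',110,90,100,140);B=crop('pics/top3.png',455,210,100,140)
  for P in (bail,rim):
    poly(A,'scene',q,tr(P),col,off=(110,90));poly(B,'top',q,tr(P),col,off=(455,210))
cv2.imwrite('pics/o6.png',np.hstack([A,B]))
E
```

```text
(no output)
```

View pics/o6.png

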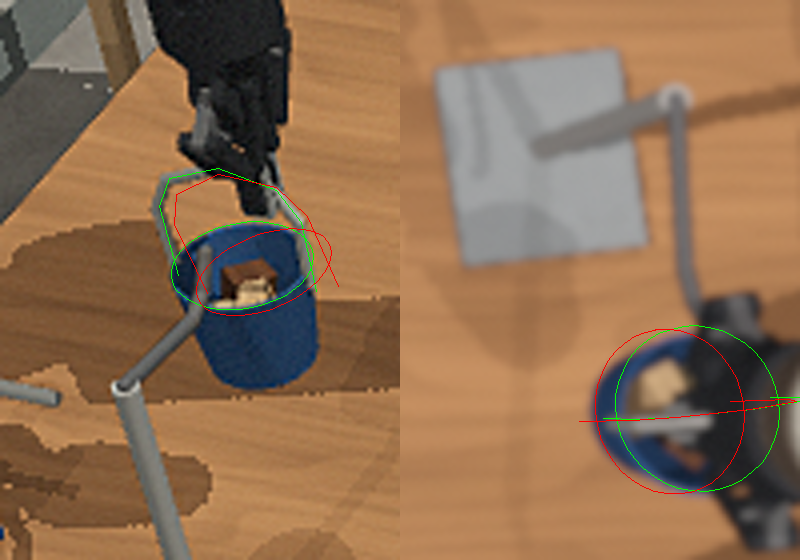

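Upright model (green) fits the scene view, so tilt is near zero, and the bail peak is at about 281 mm, above the tip. Move in over the seat.

```bash
python3 rel.py .4634 -.347 .262 .109
```

```text
t 6.35 pos [ 0.3875 -0.356   0.2629] yaw_y 0.106 F [-0.39 -0.05 -3.11] grip 0.068 j [-0.74  0.29  0.13  1.42 -0.    0.72]
units [ 0.036  3.058  0.015 -0.042 -0.025 -0.015] world z err of tool z [-0.008  0.003 -1.   ]
```

Request:
move_arm(series=[0, 0.6, 0, 0, 0, 0, 0, 1.4, 0, 0, 0, 0, 0, 2.2, 0, 0, 0, 0, 0.04, 3.06, 0, 0, 0, 0, 0.04, 3.06, 0, 0, 0, 0])

```text
clock: 6.98
eef_pos: [0.4659, -0.3455, 0.262]
eef_rot: [-2.091, -2.335, 0.003]
wrist_force: [0.4, -0.4, -3.2]
grip_width: 0.068
```

```bash
python3 rel.py .4634 -.347 .215 .109; python3 - <<'E'
from ov2 import *
cap('scene','scene4.png'); cap('top','top4.png');cv2.imwrite('pics/o7.png',np.hstack([crop('pics/scene4.png',110,90,100,140),crop('pics/top4.png',455,210,100,140)]))
E
```

```text
t 6.975 pos [ 0.4659 -0.3455  0.262 ] yaw_y 0.11 F [ 0.44 -0.38 -3.21] grip 0.068 j [-0.64  0.4   0.29  1.47 -0.    0.82]
units [-0.057 -0.095  1.88  -0.037 -0.025  0.006] world z err of tool z [-0.007  0.004 -1.   ]
```

View pics/o7.png

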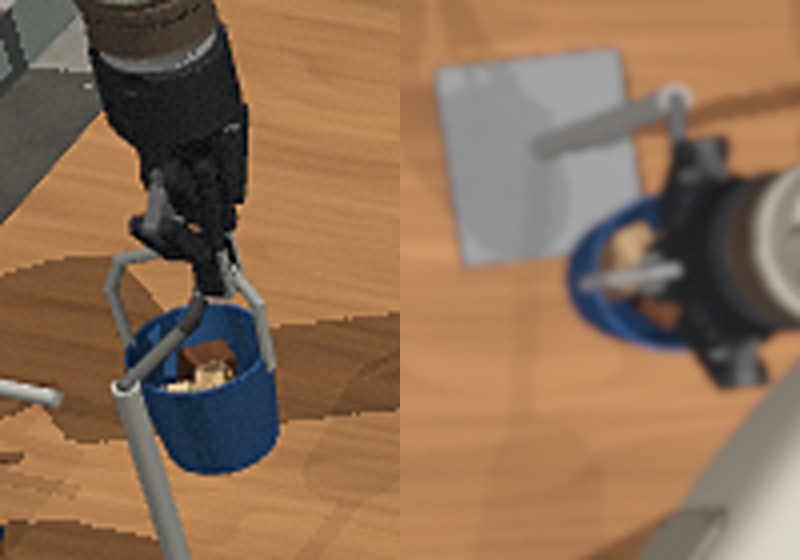

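The hook bar runs through the bail's opening under the peak. Lowering.

Request:
move_arm(series=[0, -0.1, 0.5, 0, 0, 0, 0, -0.1, 1.0, 0, 0, 0, 0, -0.1, 1.5, 0, 0, 0, 0, -0.1, 1.8, 0, 0, 0, 0, -0.1, 1.8, 0, 0, 0])

```text
clock: 7.7
eef_pos: [0.4607, -0.346, 0.2171]
eef_rot: [-2.092, -2.331, 0.004]
wrist_force: [0.0, 1.2, -2.2]
grip_width: 0.074
```

```bash
python3 rel.py .4634 -.347 .212 .109; python3 - <<'E'
from ov2 import *
cap('scene','scene5.png'); cap('top','top5.png');cv2.imwrite('pics/o8.png',np.hstack([crop('pics/scene5.png',110,90,100,140),crop('pics/top5.png',455,210,100,140)]))
E
```

```text
t 7.7 pos [ 0.4607 -0.346   0.2171] yaw_y 0.108 F [ 0.    1.23 -2.23] grip 0.074 j [-0.64  0.41  0.19  1.36 -0.    0.82]
units [-0.052  0.105  0.204 -0.048 -0.029 -0.007] world z err of tool z [-0.009  0.004 -1.   ]
```

View pics/o8.png

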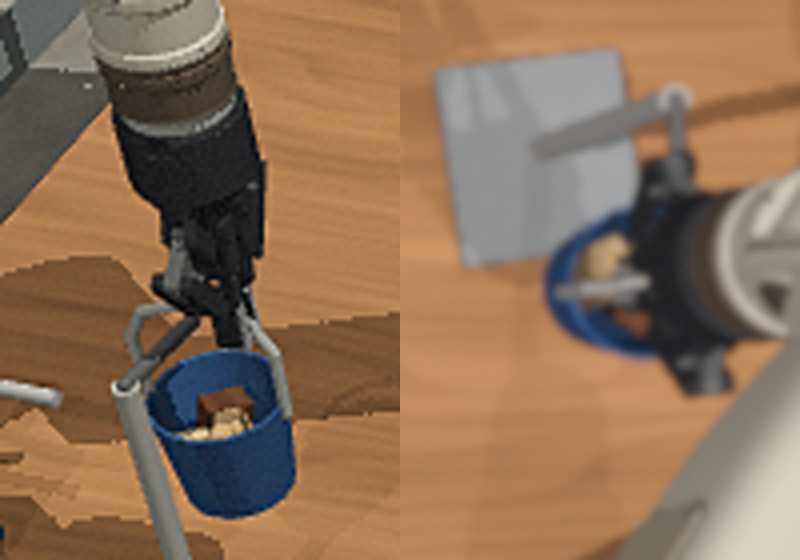

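Request:
move_arm(series=[0, 0.1, 0.15, 0, 0, 0, 0, 0.1, 0.25, 0, 0, 0, 0, 0.1, 0.25, 0, 0, 0])

```text
clock: 8.18
eef_pos: [0.465, -0.3463, 0.2144]
eef_rot: [-2.096, -2.337, 0.003]
wrist_force: [-1.3, 3.6, 10.4]
grip_width: 0.072
```

Contact at the expected height (TCP 0.214, seat calls for 0.215). Release.

Request:
move_arm(series=[0, 0, -0.1, 0, 0, 0, 0, 0, -0.1, 0, 0, 0, 0, 0, -0.1, 0, 0, 0, 0, 0, -0.1, 0, 0, 0], jaw=0.4)

```text
clock: 8.68
eef_pos: [0.4649, -0.3462, 0.2164]
eef_rot: [-2.095, -2.336, 0.003]
wrist_force: [-1.1, -0.0, 0.4]
grip_width: 0.4
```

```bash
python3 rel.py .4634 -.347 .212 .109; python3 - <<'E'
from ov2 import *
cap('scene','scene6.png'); cap('top','top6.png');cv2.imwrite('pics/o9.png',np.hstack([crop('pics/scene6.png',110,90,100,140),crop('pics/top6.png',455,210,100,140)]))
E
```

```text
t 8.675 pos [ 0.4649 -0.3462  0.2164] yaw_y 0.108 F [-1.07 -0.03  0.36] grip 0.4 j [-0.64  0.41  0.19  1.35 -0.    0.82]
units [-0.024 -0.06   0.174 -0.021 -0.009 -0.003] world z err of tool z [-0.004  0.001 -1.   ]
```

View pics/o9.png

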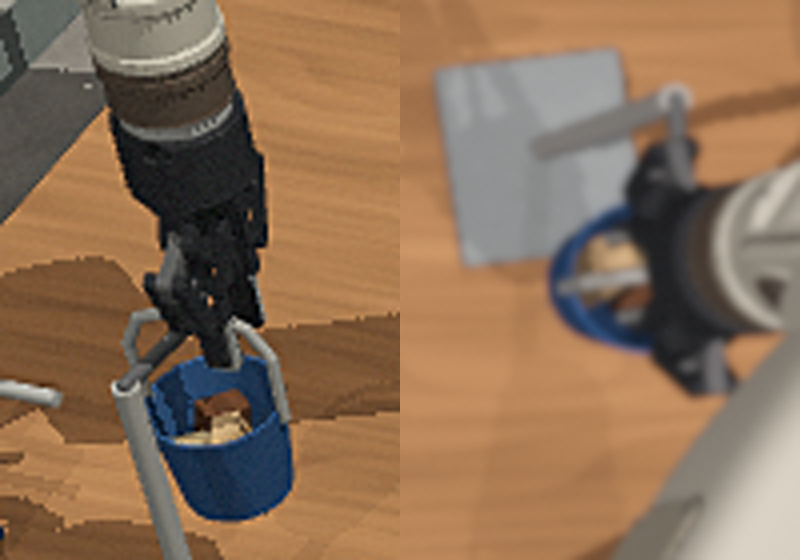

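It hangs and has been let go. Straight up, then to the square.

Request:
move_arm(series=[0, 0, -0.5, 0, 0, 0, 0, 0, -1.2, 0, 0, 0, 0, 0, -2.2, 0, 0, 0, 0, 0, -3.4, 0, 0, 0, 0, 0, -4, 0, 0, 0])

```text
clock: 9.4
eef_pos: [0.4658, -0.3468, 0.3195]
eef_rot: [2.098, 2.338, -0.002]
wrist_force: [-0.2, -0.4, -0.7]
grip_width: 0.398
```

```bash
python3 - <<'E'
from ov2 import *
from rel import rel
q=[.4974,.3601,.108];g=[0,.002]
c,s=np.cos(q[2]),np.sin(q[2]);p=[q[0]+c*g[0]-s*g[1],q[1]+s*g[0]+c*g[1]];print(p)
rel(p+[.25],.108)
cap('scene','scene7.png'); cap('top','top7.png');cv2.imwrite('pics/o10.png',np.hstack([crop('pics/scene7.png',110,90,100,140),crop('pics/top7.png',455,210,100,140)]))
A=crop('pics/scene0.png',400,275,100,100);B=crop('pics/top0.png',160,200,100,100)
for P in(stock,blade): poly(A,'scene',q,P,off=(400,275));poly(B,'top',q,P,off=(160,200))
cv2.imwrite('pics/o11.png',np.hstack([A,B]))
E
```

```text
[np.float64(0.49718441965918), np.float64(0.3620883473330009)]
t 9.4 pos [ 0.4658 -0.3468  0.3195] yaw_y 0.108 F [-0.21 -0.35 -0.67] grip 0.398 j [-0.64  0.39  0.43  1.6  -0.    0.82]
units [ 2.8055e+01  4.3180e+00  2.7440e+00 -4.0000e-03  7.0000e-03  2.0000e-03] world z err of tool z [-0.001 -0.001 -1.   ]
```

View pics/o10.png

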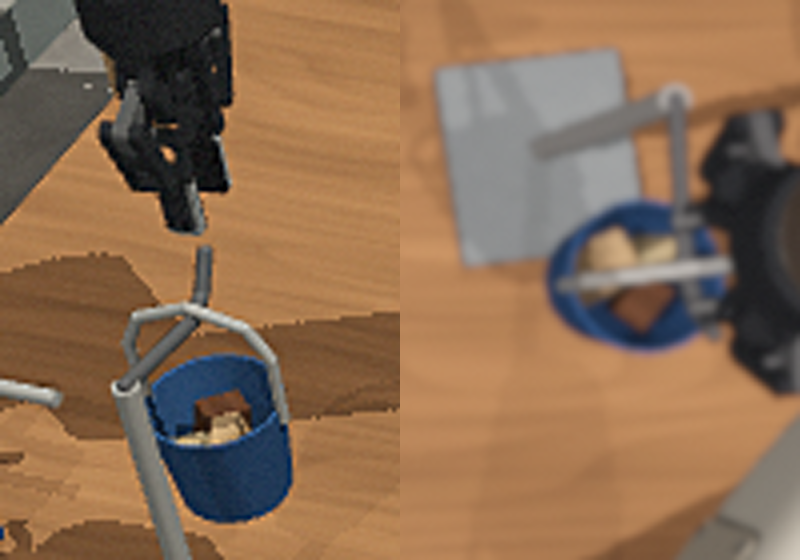

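View pics/o11.png

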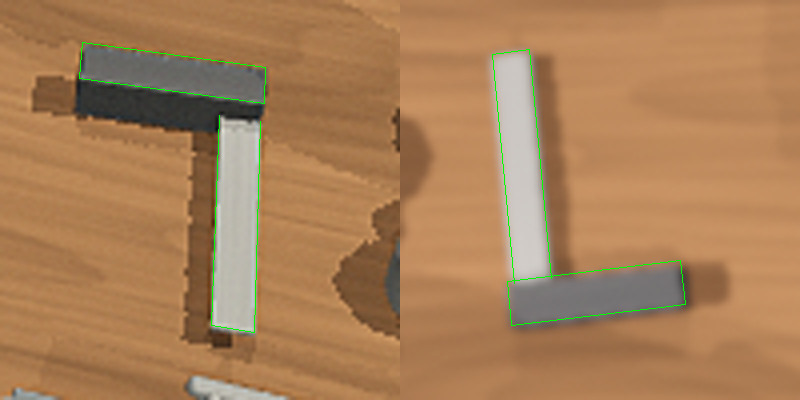

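The pail hangs in the lowest part of the hook, bail peak at the seat. The square model also fits to a pixel.

Request:
move_arm(series=[2.4, 0.4, 0, 0, 0, 0, 4.8, 0.7, 0, 0, 0, 0, 7.2, 1.1, 0, 0, 0, 0, 9.6, 1.5, 0, 0, 0, 0, 12, 1.85, 0, 0, 0, 0], jaw=0.7)

```text
clock: 10.12
eef_pos: [0.4792, -0.0419, 0.3185]
eef_rot: [2.097, 2.337, -0.002]
wrist_force: [0.7, 0.5, 0.6]
grip_width: 0.699
```

Request:
move_arm(series=[2.4, 0.4, 0, 0, 0, 0, 4.8, 0.7, 0, 0, 0, 0, 7.2, 1.1, 0, 0, 0, 0, 9.6, 1.5, 0, 0, 0, 0, 12, 1.85, 0, 0, 0, 0])

```text
clock: 10.75
eef_pos: [0.4925, 0.2632, 0.3175]
eef_rot: [2.097, 2.337, -0.003]
wrist_force: [1.9, -0.6, 1.7]
grip_width: 0.698
```

```bash
python3 rel.py .4972 .3621 .12 .108
```

```text
t 10.75 pos [0.4925 0.2632 0.3175] yaw_y 0.108 F [ 1.95 -0.57  1.68] grip 0.698 j [ 0.49  0.35  0.35  1.58 -0.    1.95]
units [ 3.933e+00  6.160e-01  7.888e+00 -1.000e-03  1.500e-02  1.000e-03] world z err of tool z [ 0.    -0.003 -1.   ]
```

Request:
move_arm(series=[2, 0.3, 1, 0, 0, 0, 3.93, 0.6, 2.8, 0, 0, 0, 3.93, 0.62, 5, 0, 0, 0, 3.93, 0.62, 7.2, 0, 0, 0, 3.93, 0.62, 7.9, 0, 0, 0])

```text
clock: 11.38
eef_pos: [0.4942, 0.3602, 0.1142]
eef_rot: [-2.097, -2.339, 0.018]
wrist_force: [-0.5, 0.1, 0.5]
grip_width: 0.697
```

```bash
python3 rel.py .4972 .3621 .024 .108; python3 - <<'E'
from ov2 import *
cap('scene','scene8.png'); cv2.imwrite('pics/o12.png',crop('pics/scene8.png',380,200,140,140))
E
```

```text
t 11.375 pos [0.4942 0.3602 0.1142] yaw_y 0.109 F [-0.48  0.11  0.55] grip 0.697 j [ 0.63  0.54  0.12  1.16 -0.    2.09]
units [ 0.09   0.159  3.605 -0.048  0.042  0.004] world z err of tool z [-0.008 -0.008 -1.   ]
```

View pics/o12.png

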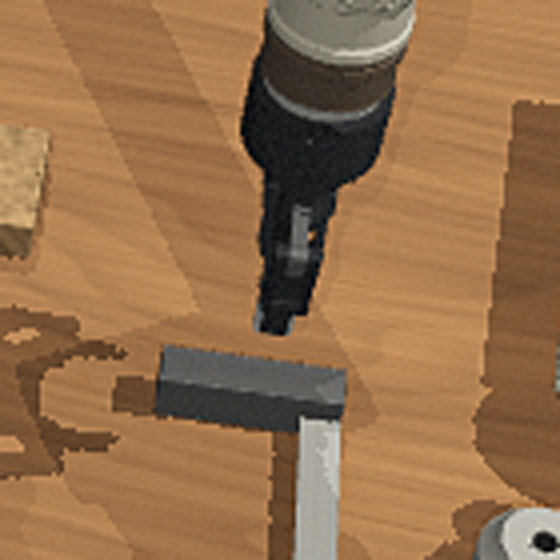

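Request:
move_arm(series=[0.09, 0.16, 1, 0, 0, 0, 0.09, 0.16, 2.4, 0, 0, 0, 0.09, 0.16, 3.4, 0, 0, 0, 0.09, 0.16, 3.68, 0, 0, 0, 0.09, 0.16, 3.68, 0, 0, 0])

```text
clock: 12.05
eef_pos: [0.4973, 0.3619, 0.0217]
eef_rot: [-2.098, -2.338, 0.019]
wrist_force: [-0.2, -0.4, 0.6]
grip_width: 0.702
```

```bash
python3 rel.py .4972 .3621 .022 .108; python3 -c "
from plant import ctrl;print(ctrl.tips_ahead)"
```

```text
t 12.05 pos [0.4973 0.3619 0.0217] yaw_y 0.108 F [-0.16 -0.4   0.56] grip 0.702 j [ 0.63  0.64  0.03  0.97 -0.    2.09]
units [ 0.007 -0.003 -0.014 -0.052  0.044  0.002] world z err of tool z [-0.008 -0.009 -1.   ]
0.008
```

Request:
move_arm(series=[0, 0, 0, -0.05, 0.04, 0, 0, 0, 0, -0.05, 0.04, 0, 0, 0, 0, -0.05, 0.04, 0, 0, 0, 0, -0.05, 0.04, 0, 0, 0, 0, -0.05, 0.04, 0], jaw=0)

```text
clock: 12.68
eef_pos: [0.498, 0.3625, 0.0235]
eef_rot: [2.097, 2.338, 0.003]
wrist_force: [-1.5, -1.0, 5.2]
grip_width: 0.312
```

```bash
python3 rel.py .4972 .3621 .022 .108; python3 - <<'E'
from ov2 import *
cap('scene','scene9.png'); cv2.imwrite('pics/o13.png',crop('pics/scene9.png',380,230,140,140))
E
```

```text
t 12.675 pos [0.498  0.3625 0.0235] yaw_y 0.108 F [-1.53 -0.99  5.24] grip 0.312 j [ 0.63  0.63  0.02  0.95 -0.    2.09]
units [-0.012 -0.032  0.058  0.01  -0.004  0.002] world z err of tool z [ 0.002  0.001 -1.   ]
```

View pics/o13.png

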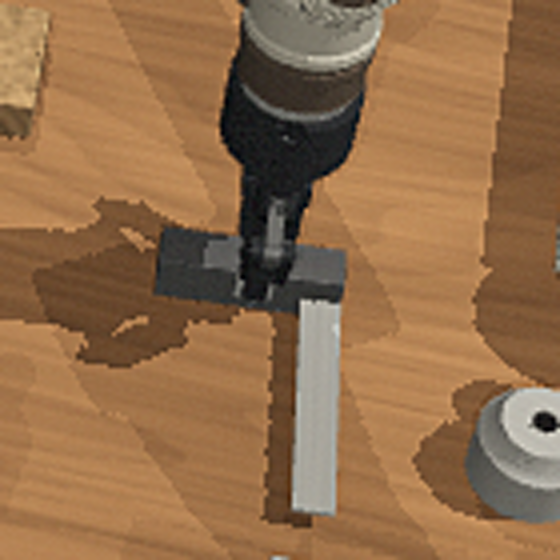

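The finger's tip is only about 14 mm above the bench; the blank is 12 mm. I'll regrip 3 mm higher for clearance.

Request:
move_arm(series=[0, 0, 0, 0, 0, 0, 0, 0, -0.1, 0, 0, 0, 0, 0, -0.13, 0, 0, 0], jaw=0.45)

```text
clock: 13.1
eef_pos: [0.498, 0.3625, 0.0268]
eef_rot: [2.097, 2.338, 0.003]
wrist_force: [-0.4, -0.4, -0.3]
grip_width: 0.449
```

Request:
move_arm(series=[0, 0, 0, 0, 0, 0, 0, 0, 0, 0, 0, 0, 0, 0, 0, 0, 0, 0, 0, 0, 0, 0, 0, 0], jaw=0)

```text
clock: 13.6
eef_pos: [0.498, 0.3626, 0.0271]
eef_rot: [2.097, 2.338, 0.003]
wrist_force: [-1.9, -1.4, 3.7]
grip_width: 0.311
```

Request:
move_arm(series=[0, 0, -0.4, 0, 0, 0, 0, 0, -1, 0, 0, 0, 0, 0, -1.6, 0, 0, 0, 0, 0, -1.6, 0, 0, 0])

```text
clock: 14.1
eef_pos: [0.4994, 0.3636, 0.0694]
eef_rot: [2.097, 2.337, 0.01]
wrist_force: [0.3, 0.2, -4.8]
grip_width: 0.309
```

```bash
python3 rel.py .4972 .3621 .022 .108; python3 - <<'E'
from ov2 import *
for n in('scene','top'): cap(n,n+'10.png')
cv2.imwrite('pics/o14.png',np.hstack([crop('pics/scene10.png',400,225,100,120),crop('pics/top10.png',160,180,100,120)]))
E
```

```text
t 14.1 pos [0.4994 0.3636 0.0694] yaw_y 0.108 F [ 0.34  0.21 -4.82] grip 0.309 j [ 0.63  0.58  0.06  1.05 -0.    2.09]
units [-0.054 -0.104  1.893  0.034 -0.018  0.002] world z err of tool z [ 0.006  0.004 -1.   ]
```

View pics/o14.png

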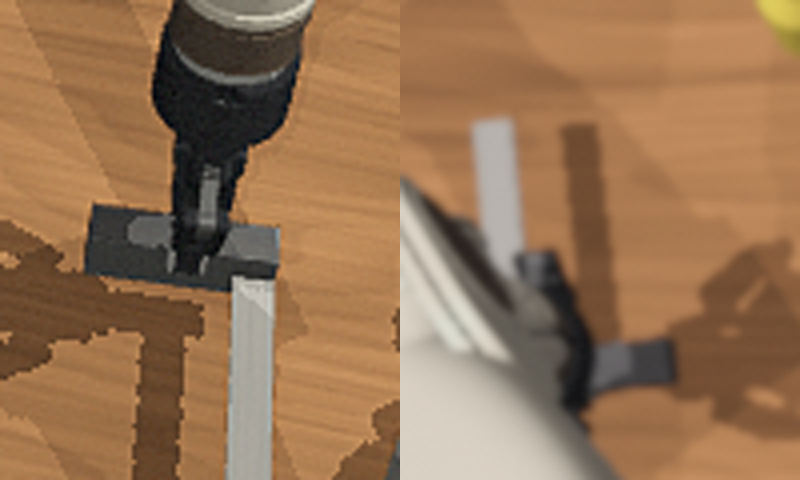

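Square is lifted, level, 4.8 N. With the pail gone I can measure the blank's front edge and red line more exactly.

```bash
python3 - <<'E'
from ov2 import *
np.set_printoptions(precision=4,suppress=True)
q0=[.5441,.0694,.052]
c,s=np.cos(q0[2]),np.sin(q0[2])
W=lambda p:np.array([q0[0]+c*p[0]-s*p[1],q0[1]+s*p[0]+c*p[1],p[2]])
for n in('scene','top'):
    im=cv2.imread('pics/%s10.png'%n).astype(np.float32)
    def samp(P):
        uv=np.array([pix(n,W(p)) for p in P],np.float32); return cv2.remap(im,uv[:,0][None],uv[:,1][None],cv2.INTER_LINEAR)[0]
    # front edge: profile along x for various y
    E=[]
    xs=np.arange(-.015,.015,.0005)
    for y in np.arange(-.15,.085,.01):
        if abs(y)<.006: continue
        g=cv2.GaussianBlur(samp([(x,y,.012) for x in xs])[:,1:2],(1,5),0).ravel(); d=np.gradient(g); i=d.argmax()
        if 2<i<len(xs)-3 and d[i]>2: E.append((y,(xs[i-3:i+4]*d[i-3:i+4].clip(0)).sum()/d[i-3:i+4].clip(0).sum()))
    E=np.array(E); 
    k=np.polyfit(E[:,0],E[:,1],1)
    for _ in range(3):
        r=E[:,1]-np.polyval(k,E[:,0]); m=abs(r)<max(.0015,np.std(r)); k=np.polyfit(E[m,0],E[m,1],1)
    print(n,'edge off at mark',k[1],'yaw',q0[2]-k[0],len(E),m.sum(),np.std(r[m]))
    L=[];ys=np.arange(-.012,.012,.0005)
    for x in np.arange(.01,.12,.01):
        S=samp([(x,y,.012) for y in ys]); d=(S[:,2]-S[:,1]); d=(d-np.median(d)-5).clip(0); 
        if d.max()>10: L.append((x,(d*ys).sum()/d.sum()))
    L=np.array(L);k=np.polyfit(L[:,0],L[:,1],1);print(n,'mark y off',k[1],'yaw',q0[2]+k[0],len(L),np.std(L[:,1]-np.polyval(k,L[:,0])))
E
```

```text
scene edge off at mark 0.002630246447500266 yaw 0.058918293175448624 23 23 0.0006252980365572006
scene mark y off -0.0005528671467185214 yaw 0.06144700473164831 11 0.00019410666543194142Traceback (most recent call last):
  File "<stdin>", line 15, in <module>
  File "<stdin>", line 9, in samp
  File "h.py", line 9, in pix
    c=ctrl.camera_params(n);P=np.array(c['pose']);q=P[:3,:3].T@(np.array(p)-P[:3,3]);return np.array([c['fx']*q[0]/q[2]+c['cx'],c['fy']*q[1]/q[2]+c['cy']])
ValueError: time passes only in moves, steps and waits
```

```bash
python3 - <<'E'
s=open('h.py').read().replace("def cap(","""_C={}
def cp(n):
    if n not in _C: _C[n]=ctrl.camera_params(n)
    return _C[n]
def cap(""").replace("c=ctrl.camera_params(n)","c=cp(n)").replace("np.array(ctrl.camera_params(n)['pose'])","np.array(cp(n)['pose'])")
open('h.py','w').write(s)
E
cat > edge.py <<'E'
from ov2 import *
def edges(files,q0=(.5441,.0694,.056)):
  c,s=np.cos(q0[2]),np.sin(q0[2])
  W=lambda p:np.array([q0[0]+c*p[0]-s*p[1],q0[1]+s*p[0]+c*p[1],p[2]])
  for n,f in files:
    im=cv2.imread(f).astype(np.float32)
    def samp(P):
        uv=np.array([pix(n,W(p)) for p in P],np.float32); return cv2.remap(im,uv[:,0][None],uv[:,1][None],cv2.INTER_LINEAR)[0]
    E=[];xs=np.arange(-.015,.015,.0005)
    for y in np.arange(-.15,.085,.01):
        if abs(y)<.006: continue
        g=cv2.GaussianBlur(samp([(x,y,.012) for x in xs])[:,0:1],(1,5),0).ravel(); d=np.gradient(g); i=d.argmax()
        if 2<i<len(xs)-3 and d[i]>2: E.append((y,(xs[i-3:i+4]*d[i-3:i+4].clip(0)).sum()/d[i-3:i+4].clip(0).sum()))
    E=np.array(E);k=np.polyfit(E[:,0],E[:,1],1)
    for _ in range(3):
        r=E[:,1]-np.polyval(k,E[:,0]); m=abs(r)<max(.0015,np.std(r)); k=np.polyfit(E[m,0],E[m,1],1)
    print(n,'edge off at mark %.4f yaw %.4f n %d %d sd %.4f'%(k[1],q0[2]-k[0],len(E),m.sum(),np.std(r[m])))
    L=[];ys=np.arange(-.012,.012,.0005)
    for x in np.arange(.01,.12,.01):
        S=samp([(x,y,.012) for y in ys]); d=(S[:,2]-S[:,1]); d=(d-np.median(d)-5).clip(0)
        if d.max()>10: L.append((x,(d*ys).sum()/d.sum()))
    L=np.array(L);k=np.polyfit(L[:,0],L[:,1],1);print(n,'mark y off %.4f yaw %.4f n %d sd %.4f'%(k[1],q0[2]+k[0],len(L),np.std(L[:,1]-np.polyval(k,L[:,0]))))
E
python3 -c "
from edge import *
edges([('scene','pics/scene10.png'),('top','pics/top10.png')])"
```

```text
scene edge off at mark 0.0026 yaw 0.0569 n 23 23 sd 0.0006
scene mark y off -0.0006 yaw 0.0614 n 11 sd 0.0002
top edge off at mark -0.0019 yaw 0.0568 n 23 23 sd 0.0006
top mark y off 0.0000 yaw 0.0591 n 10 sd 0.0002
```

```bash
python3 rel.py .5255 .0153 .21 .0575; python3 -c "
from h import *
print(ray('top',(262,190),.0),ray('top',(360,158),.01))"
```

```text
t 14.2 pos [0.4981 0.3626 0.0675] yaw_y 0.108 F [-0.68  0.4  -4.89] grip 0.31 j [ 0.63  0.58  0.06  1.05 -0.    2.09]
units [-1.3923e+01 -3.9900e-01 -5.7190e+00  1.6000e-02 -7.0000e-03  2.9200e-01] world z err of tool z [ 0.003  0.001 -1.   ]
[0.71589696 0.22822129 0.        ] [ 0.79567337 -0.0317227   0.01      ]
```

Request:
move_arm(series=[0, 0, -1, 0, 0, 0, 0, 0, -2.5, 0, 0, 0, 0, 0, -4.2, 0, 0, 0, 0, 0, -5.7, 0, 0, 0, -0.7, 0, -5.7, 0, 0, 0])

```text
clock: 14.82
eef_pos: [0.5012, 0.3465, 0.2128]
eef_rot: [2.094, 2.339, 0.016]
wrist_force: [0.5, -0.6, -4.6]
grip_width: 0.312
```

```bash
python3 rel.py .5225 .0153 .21 .0575
```

```text
t 14.825 pos [0.5012 0.3465 0.2128] yaw_y 0.11 F [ 0.55 -0.62 -4.59] grip 0.312 j [ 0.61  0.46  0.26  1.35 -0.    2.07]
units [-13.263  -0.614   0.044   0.052  -0.028   0.303] world z err of tool z [ 0.009  0.006 -1.   ]
```

Request:
move_arm(series=[-1.2, 0, 0, 0, 0, 0, -3, -0.1, 0, 0, 0, 0.1, -4.8, -0.2, 0, 0, 0, 0.1, -6.6, -0.3, 0, 0, 0, 0.2, -8.4, -0.4, 0, 0, 0, 0.2])

```text
clock: 15.45
eef_pos: [0.5124, 0.1337, 0.2086]
eef_rot: [2.137, 2.303, 0.008]
wrist_force: [-0.0, -0.1, -4.1]
grip_width: 0.313
```

```bash
python3 rel.py .5225 .0153 .21 .0575
```

```text
t 15.45 pos [0.5124 0.1337 0.2086] yaw_y 0.075 F [-0.02 -0.11 -4.13] grip 0.313 j [0.25 0.31 0.02 1.27 0.   1.75]
units [-4.751  0.049 -0.073  0.023 -0.019  0.098] world z err of tool z [ 0.004  0.004 -1.   ]
```

Request:
move_arm(series=[-1.8, 0, 0, 0, 0, 0, -3.4, 0, 0, 0, 0, 0.1, -4.75, 0, 0, 0, 0, 0.1, -4.75, 0, 1.4, 0, 0, 0.1, -4.75, 0, 2.8, 0, 0, 0.1])

```text
clock: 16.08
eef_pos: [0.5194, 0.0135, 0.1351]
eef_rot: [-2.159, -2.28, -0.004]
wrist_force: [-0.2, -0.1, -4.9]
grip_width: 0.307
```

```bash
python3 rel.py .5215 .0153 .06 .0575
```

```text
t 16.075 pos [0.5194 0.0135 0.1351] yaw_y 0.055 F [-0.18 -0.06 -4.94] grip 0.307 j [ 0.02  0.35 -0.13  1.09  0.    1.54]
units [ 0.057  0.085  3.003  0.004 -0.017 -0.016] world z err of tool z [ 0.001  0.003 -1.   ]
```

Request:
move_arm(series=[0.06, 0.08, 1.2, 0, -0.02, 0, 0.06, 0.08, 2.4, 0, -0.02, -0.02, 0.06, 0.08, 3.1, 0, -0.02, -0.02, 0.06, 0.08, 3.1, 0, -0.02, -0.02])

```text
clock: 16.58
eef_pos: [0.5171, 0.0143, 0.0538]
eef_rot: [-2.154, -2.281, 0.01]
wrist_force: [0.1, -0.3, -4.3]
grip_width: 0.312
```

```bash
python3 rel.py .5215 .0153 .03 .0575; python3 - <<'E'
from ov2 import *
for n in('scene','top'): cap(n,n+'11.png')
p=ctrl.get_obs()['eef_pos']; yaw=.0575;z=p[2]-.0271
q=[p[0]+.0024*np.sin(yaw),p[1]-.0024*np.cos(yaw),yaw]
A=crop('pics/scene11.png',250,205,110,140);B=crop('pics/top11.png',280,170,90,140)
for P in(stock,blade): poly(A,'scene',q,z0(P,z),off=(250,205));poly(B,'top',q,z0(P,z),off=(280,170))
cv2.imwrite('pics/o15.png',np.hstack([A,B]))
E
```

```text
t 16.575 pos [0.5171 0.0143 0.0538] yaw_y 0.057 F [ 0.05 -0.27 -4.33] grip 0.312 j [ 0.03  0.44 -0.23  0.91 -0.    1.54]
units [ 0.029  0.185  0.952 -0.045  0.004 -0.001] world z err of tool z [-0.008 -0.001 -1.   ]
```

View pics/o15.png

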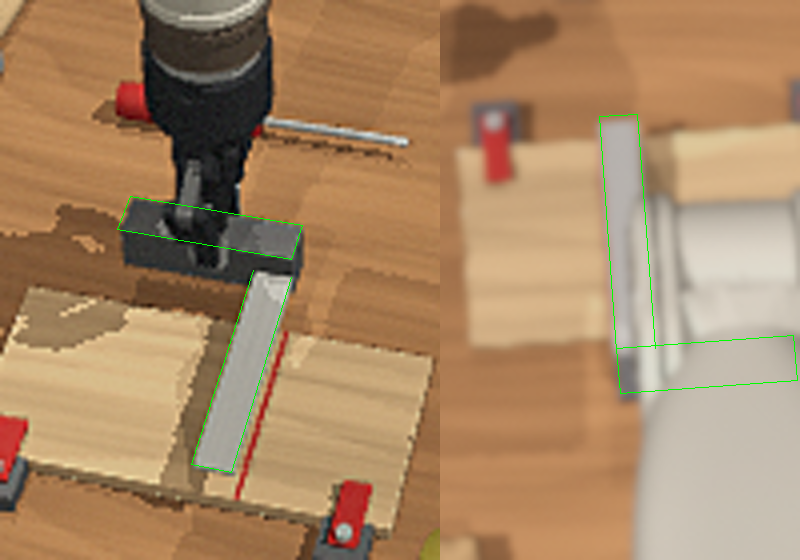

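Model and picture agree in both views; the blade's outer edge runs parallel to the red line. Lowering in front of the edge.

Request:
move_arm(series=[0.03, 0.1, 0.4, -0.05, 0, 0, 0.03, 0.18, 0.75, -0.05, 0, 0, 0.03, 0.18, 0.95, -0.05, 0, 0, 0.03, 0.18, 0.95, -0.05, 0, 0])

```text
clock: 17.18
eef_pos: [0.5241, 0.0158, 0.0323]
eef_rot: [2.153, 2.281, 0.006]
wrist_force: [0.5, 0.4, -4.6]
grip_width: 0.313
```

```bash
python3 rel.py .5235 .0153 .0271 .0575
```

```text
t 17.175 pos [0.5241 0.0158 0.0323] yaw_y 0.058 F [ 0.5   0.42 -4.58] grip 0.313 j [ 0.03  0.47 -0.25  0.85 -0.    1.54]
units [-0.017 -0.025  0.209  0.034  0.004  0.001] world z err of tool z [ 0.006 -0.    -1.   ]
```

Request:
move_arm(series=[0, 0, 0.1, 0.02, 0, 0, 0, -0.02, 0.2, 0.03, 0, 0, 0, -0.02, 0.2, 0.03, 0, 0])

```text
clock: 17.55
eef_pos: [0.5236, 0.0158, 0.0273]
eef_rot: [2.156, 2.284, 0.0]
wrist_force: [0.3, 0.2, -4.2]
grip_width: 0.307
```

```bash
python3 rel.py .5325 .0153 .0271 .0575;  python3 - <<'E'
from ov2 import *
for n in('scene','top'): cap(n,n+'12.png')
p=ctrl.get_obs()['eef_pos']; yaw=.0575;z=p[2]-.0271
q=[p[0]+.0024*np.sin(yaw),p[1]-.0024*np.cos(yaw),yaw]
A=crop('pics/scene12.png',250,205,110,140);B=crop('pics/top12.png',280,170,90,140)
for P in(stock,blade): poly(A,'scene',q,z0(P,z),off=(250,205));poly(B,'top',q,z0(P,z),off=(280,170))
cv2.imwrite('pics/o16.png',np.hstack([A,B]))
E
```

```text
t 17.55 pos [0.5236 0.0158 0.0273] yaw_y 0.058 F [ 0.32  0.2  -4.23] grip 0.307 j [ 0.03  0.48 -0.25  0.84 -0.    1.54]
units [-0.039  0.352  0.007  0.004  0.004  0.001] world z err of tool z [ 0.001 -0.001 -1.   ]
```

View pics/o16.png

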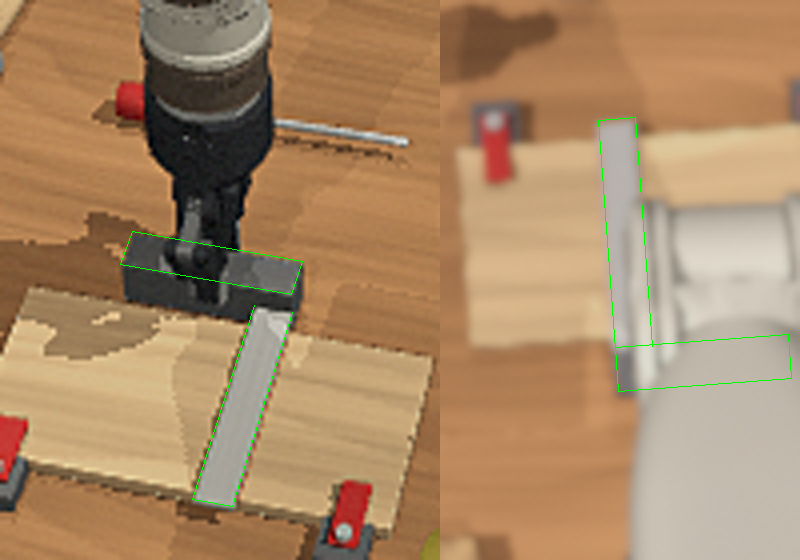

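The blade's outer edge now just covers the red line in the scene view (computed offset 0.6 mm). Slide toward the edge, lowering slightly.

Request:
move_arm(series=[-0.01, 0.1, 0.02, 0, 0, 0, -0.02, 0.2, 0.04, 0, 0, 0, -0.02, 0.3, 0.04, 0, 0, 0, -0.02, 0.36, 0.04, 0, 0, 0])

```text
clock: 18.15
eef_pos: [0.5316, 0.0157, 0.0271]
eef_rot: [-2.156, -2.284, 0.002]
wrist_force: [-6.4, 0.6, 7.3]
grip_width: 0.307
```

```bash
python3 rel.py .5345 .0153 .0271 .0575
```

```text
t 18.15 pos [0.5316 0.0157 0.0271] yaw_y 0.058 F [-6.37  0.62  7.33] grip 0.307 j [ 0.03  0.49 -0.23  0.85 -0.    1.54]
units [-0.024  0.113 -0.001 -0.006  0.004  0.001] world z err of tool z [-0.001 -0.001 -1.   ]
```

Request:
move_arm(series=[-0.02, 0.08, 0, 0, 0, 0, -0.02, 0.12, 0, 0, 0, 0, -0.02, 0.12, 0, 0, 0, 0])

```text
clock: 18.52
eef_pos: [0.5345, 0.0153, 0.0271]
eef_rot: [-2.156, -2.284, 0.003]
wrist_force: [-3.2, -0.4, 0.5]
grip_width: 0.312
```

```bash
python3 rel.py .5345 .0153 .0271 .0575;  python3 - <<'E'
from ov2 import *
for n in('scene','top'): cap(n,n+'13.png')
A=crop('pics/scene13.png',250,205,110,140);B=crop('pics/top13.png',280,170,90,140)
cv2.imwrite('pics/o17.png',np.hstack([A,B]))
E
```

```text
t 18.525 pos [0.5345 0.0153 0.0271] yaw_y 0.058 F [-3.19 -0.39  0.47] grip 0.312 j [ 0.03  0.5  -0.22  0.86 -0.    1.54]
units [ 0.001  0.002  0.    -0.009  0.005  0.001] world z err of tool z [-0.002 -0.001 -1.   ]
```

View pics/o17.png

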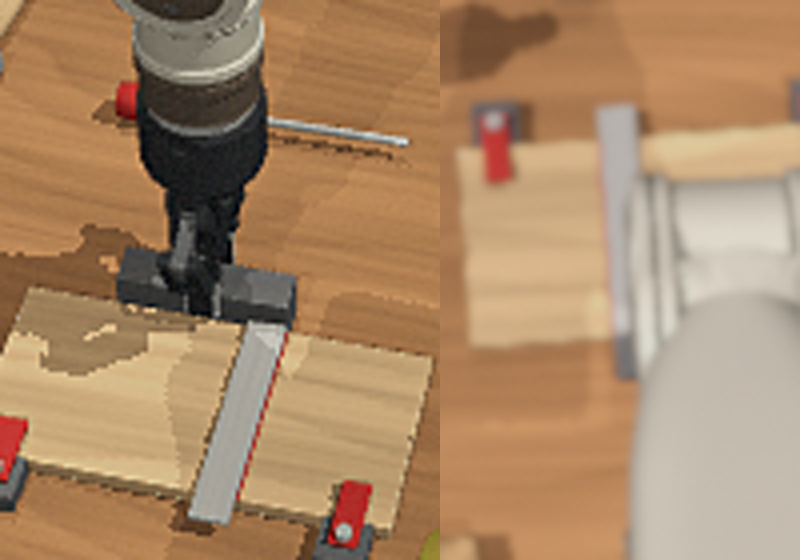

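Only a sliver of red shows (about 1 mm offset), and no firm contact yet. Push on.

Request:
move_arm(series=[0.03, 0.06, 0, 0, 0, 0, 0.03, 0.12, 0, 0, 0, 0, 0.03, 0.12, 0, 0, 0, 0])

```text
clock: 19.0
eef_pos: [0.5346, 0.0153, 0.0271]
eef_rot: [-2.155, -2.282, 0.01]
wrist_force: [-9.5, -2.5, 8.1]
grip_width: 0.31
```

Request:
move_arm(series=[0, 0.1, 0, 0, 0, 0, 0, 0.16, 0, 0, 0, 0, 0, 0.16, 0, 0, 0, 0])

```text
clock: 19.38
eef_pos: [0.5347, 0.0153, 0.0272]
eef_rot: [-2.151, -2.279, 0.019]
wrist_force: [-11.8, -1.3, 10.7]
grip_width: 0.316
```

```bash
python3 rel.py .5345 .0153 .0271 .0575
```

```text
t 19.375 pos [0.5347 0.0153 0.0272] yaw_y 0.057 F [-11.79  -1.3   10.69] grip 0.316 j [ 0.03  0.5  -0.2   0.88 -0.    1.54]
units [ 0.001 -0.009  0.004 -0.081  0.014 -0.   ] world z err of tool z [-0.014 -0.003 -1.   ]
```

Firm stop at x = 0.5347: stock is against the edge. Release gently.

Request:
move_arm(series=[0, 0, 0, -0.04, 0, 0, 0, 0, 0, -0.08, 0, 0, 0, 0, 0, -0.08, 0, 0])

```text
clock: 19.75
eef_pos: [0.5344, 0.0153, 0.0271]
eef_rot: [2.156, 2.283, -0.003]
wrist_force: [-3.6, -0.3, 0.8]
grip_width: 0.307
```

Request:
move_arm(series=[0, 0, 0, 0, 0, 0, 0, 0, 0, 0, 0, 0, 0, 0, 0, 0, 0, 0], jaw=0.55)

```text
clock: 20.12
eef_pos: [0.5355, 0.0154, 0.0275]
eef_rot: [2.155, 2.282, -0.001]
wrist_force: [0.6, -0.5, -1.2]
grip_width: 0.549
```

Request:
move_arm(series=[0, 0, -0.5, 0, 0, 0, 0, 0, -1.5, 0, 0, 0, 0, 0, -3, 0, 0, 0, 0, -1.5, -4, 0, 0, 0, 0, -3, -4, 0, 0, 0])

```text
clock: 20.75
eef_pos: [0.4623, 0.0113, 0.1307]
eef_rot: [2.151, 2.279, 0.007]
wrist_force: [-0.3, -0.1, 0.3]
grip_width: 0.551
```

```bash
python3 rel.py .5345 .0153 .0271 .0575;  python3 - <<'E'
from ov2 import *
for n in('scene','top'): cap(n,n+'14.png')
A=crop('pics/scene14.png',250,205,110,140);B=crop('pics/top14.png',280,170,90,140)
cv2.imwrite('pics/o18.png',np.hstack([A,B]))
E
```

```text
t 20.75 pos [0.4623 0.0113 0.1307] yaw_y 0.057 F [-0.27 -0.08  0.26] grip 0.551 j [ 0.03  0.24 -0.29  1.03 -0.    1.54]
units [ 4.000e-03  2.858e+00  4.167e+00  4.800e-02  1.500e-02 -0.000e+00] world z err of tool z [ 0.009 -0.002 -1.   ]
```

View pics/o18.png

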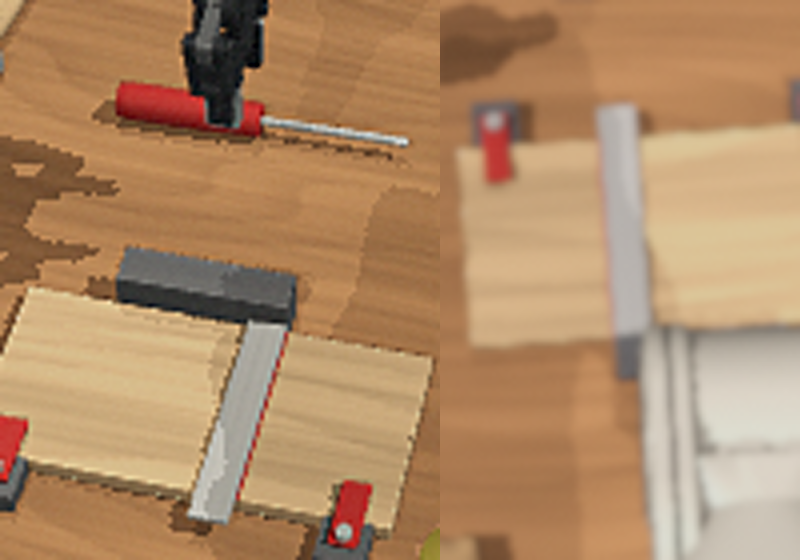

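The blade lies along the red line, with a sliver of red showing beside its edge. I'll move the arm out of the top view to check flushness.

Request:
move_arm(series=[0, -2, -1.5, 0, 0, 0, 0, -4, -3, 0, 0, 0, -2.4, -4.2, -3, 0, 0, 0, -4.8, -4.4, -3, 0, 0, 0, -7, -4.4, -3, 0, 0, 0])

```text
clock: 21.48
eef_pos: [0.3578, -0.1717, 0.2054]
eef_rot: [2.153, 2.281, -0.001]
wrist_force: [2.1, 0.4, 0.4]
grip_width: 0.548
```

```bash
python3 - <<'E'
from ov2 import *
for n in('scene','top'): cap(n,n+'15.png')
k=6
A=crop('pics/scene15.png',275,255,65,85,k);B=crop('pics/top15.png',295,190,65,85,k)
cv2.imwrite('pics/o19.png',np.hstack([A,B])); print(ctrl.get_obs()['eef_pos'])
E
```

```text
[ 0.3582433  -0.17462658  0.20502564]
```

View pics/o19.png

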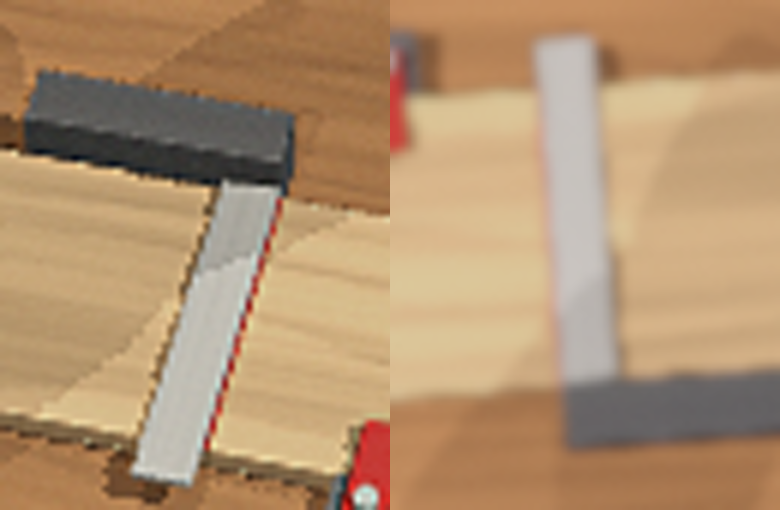

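View pics/top15.png

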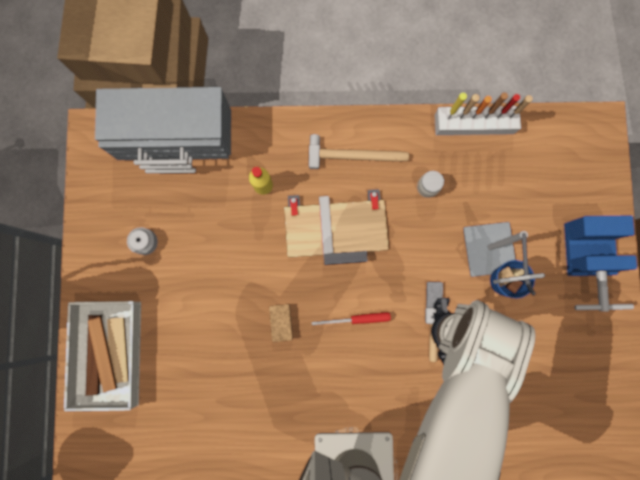

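```bash
cat > sq.py <<'E'
from ov2 import *
from scipy.optimize import minimize
import sys
# per-view gap: compare stock's top front edge with blank edge: sample profiles in blank frame
def prof(n,f,q0=(.5444,.0691,.0575)):
    im=cv2.imread(f).astype(np.float32);c,s=np.cos(q0[2]),np.sin(q0[2])
    def samp(P):
        uv=np.array([pix(n,[q0[0]+c*a-s*b,q0[1]+s*a+c*b,z]) for a,b,z in P],np.float32);return cv2.remap(im,uv[:,0][None],uv[:,1][None],cv2.INTER_LINEAR)[0]
    def edge(fun,ts,sign,ch=1):
        g=cv2.GaussianBlur(samp([fun(t) for t in ts])[:,ch:ch+1],(1,5),0).ravel();d=(np.gradient(g)*sign);i=int(d[3:-3].argmax())+3
        w=d[i-3:i+4].clip(0);return (ts[i-3:i+4]*w).sum()/w.sum()
    xs=np.arange(-.02,.02,.0005)
    def line(name,vs,fun,ts,sign,ch=1):
        e=np.array([edge(lambda t:fun(v,t),ts,sign,ch) for v in vs]);k=np.polyfit(vs,e,1);r=e-np.polyval(k,vs);m=abs(r)<2*np.std(r)+1e-6;k=np.polyfit(vs[m],e[m],1)
        print(n,name,'at0 %.4f slope %.4f mid %.4f sd %.4f'%(k[1],k[0],np.polyval(k,vs.mean()),np.std(r[m])));return k
    line('blank edge beyond',np.r_[np.arange(-.155,-.12,.005),np.arange(.01,.08,.005)],lambda v,t:(t,v,.012),xs,1,0)
    line('stock back edge(z34), expect -28',np.arange(-.1,-.01,.005),lambda v,t:(t-.028,v,.034),np.arange(-.015,.014,.0005),-1,2)
    line('blade outer(z17)',np.arange(.02,.12,.005),lambda v,t:(v,t,.017),np.arange(-.012,.012,.0005),-1,0)
    line('blade inner(z17)+24',np.arange(.02,.12,.005),lambda v,t:(v,t-.024,.017),np.arange(-.012,.012,.0005),1,0)
    line('blade tip(z17) -150',np.arange(-.02,-.003,.002),lambda v,t:(t+.150,v,.017),np.arange(-.012,.012,.0005),-1,0)
for n in('scene','top'): prof(n,'pics/%s%s.png'%(n,sys.argv[1]))
E
python3 sq.py 15
```

```text
scene blank edge beyond at0 0.0022 slope -0.0002 mid 0.0022 sd 0.0007
scene stock back edge(z34), expect -28 at0 0.0013 slope -0.0068 mid 0.0017 sd 0.0008
scene blade outer(z17) at0 0.0001 slope -0.0005 mid 0.0000 sd 0.0005
scene blade inner(z17)+24 at0 0.0006 slope -0.0046 mid 0.0003 sd 0.0004
scene blade tip(z17) -150 at0 0.0006 slope -0.1345 mid 0.0022 sd 0.0004
top blank edge beyond at0 -0.0021 slope -0.0009 mid -0.0021 sd 0.0007
top stock back edge(z34), expect -28 at0 -0.0042 slope -0.0062 mid -0.0038 sd 0.0005
top blade outer(z17) at0 0.0001 slope -0.0025 mid -0.0000 sd 0.0006
top blade inner(z17)+24 at0 0.0005 slope 0.0016 mid 0.0006 sd 0.0006
top blade tip(z17) -150 at0 0.0008 slope 0.0597 mid 0.0001 sd 0.0002
```

Gap estimates: scene 0.5 mm, top 1.7 mm, blade-tip check about 0 mm; line offset about 0.1 mm, yaw error under 0.007 rad. All are inside tolerance, but the views disagree by about 1 mm, so I'll give the stock a light push from behind with closed fingers.

```bash
python3 rel.py .465 .0160 .15 .0575
```

```text
t 21.575 pos [ 0.3582 -0.1746  0.205 ] yaw_y 0.05 F [-0.46  1.68 -0.69] grip 0.554 j [-0.45  0.06 -0.31  1.2  -0.    1.07]
units [ 7.417  4.638  2.17   0.014  0.033 -0.045] world z err of tool z [ 0.003 -0.006 -1.   ]
```

Request:
move_arm(series=[2, 1.2, 0, 0, 0, 0, 4, 2.4, 0, 0, 0, 0, 6, 3.6, 0.5, 0, 0.03, 0, 7.42, 4.64, 1.5, 0, 0.03, 0, 7.42, 4.64, 2.1, 0, 0.03, -0.04], jaw=0)

```text
clock: 22.2
eef_pos: [0.4667, 0.0195, 0.1512]
eef_rot: [2.15, 2.288, 0.004]
wrist_force: [0.6, -0.5, 0.1]
grip_width: -0.002
```

```bash
python3 rel.py .465 .0160 .022 .0575
```

```text
t 22.2 pos [0.4667 0.0195 0.1512] yaw_y 0.062 F [ 0.58 -0.52  0.07] grip -0.002 j [ 0.04  0.23 -0.24  1.09  0.    1.55]
units [-1.370e-01 -9.600e-02  5.168e+00  2.000e-02 -1.000e-03  2.800e-02] world z err of tool z [ 0.004  0.    -1.   ]
```

Request:
move_arm(series=[-0.1, -0.1, 1.5, 0.02, 0, 0.03, -0.1, -0.1, 3, 0.02, 0, 0.03, -0.1, -0.1, 4.5, 0.02, 0, 0.03, -0.1, -0.1, 5.15, 0.02, 0, 0.03, -0.1, -0.1, 5.15, 0.02, 0, 0.03])

```text
clock: 22.82
eef_pos: [0.464, 0.0175, 0.0216]
eef_rot: [-2.155, -2.283, 0.003]
wrist_force: [-1.0, 0.2, -0.1]
grip_width: -0.003
```

```bash
python3 rel.py .50 .0160 .022 .0575; python3 - <<'E'
from ov2 import *
cap('scene','scene16.png')
cv2.imwrite('pics/o20.png',crop('pics/scene16.png',250,205,110,120))
E
```

```text
t 22.825 pos [0.464  0.0175 0.0216] yaw_y 0.058 F [-0.99  0.2  -0.08] grip -0.003 j [ 0.04  0.39 -0.41  0.76  0.    1.55]
units [-0.145  1.433 -0.021 -0.015 -0.002  0.002] world z err of tool z [-0.003  0.    -1.   ]
```

View pics/o20.png

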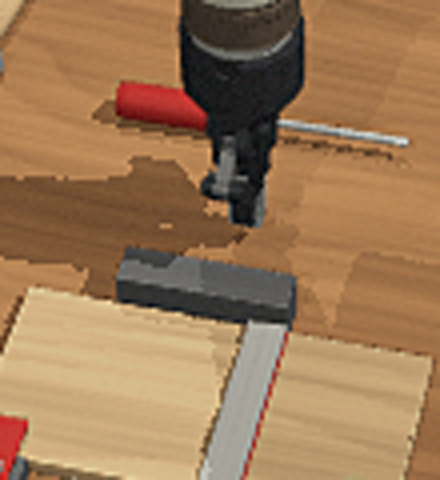

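The closed fingers stand about 40 mm behind the stock. I'll advance in small steps and watch the force.

Request:
move_arm(series=[-0.06, 0.5, 0, 0, 0, 0, -0.1, 1.0, 0, 0, 0, 0, -0.1, 1.35, 0, 0, 0, 0, -0.1, 1.35, 0, 0, 0, 0])

```text
clock: 23.38
eef_pos: [0.5002, 0.0169, 0.0228]
eef_rot: [2.156, 2.284, 0.001]
wrist_force: [0.2, 0.3, -0.1]
grip_width: 0.001
```

Request:
move_arm(series=[0, 0.1, 0, 0, 0, 0, 0, 0.2, 0, 0, 0, 0, 0, 0.2, 0, 0, 0, 0])

```text
clock: 23.75
eef_pos: [0.5052, 0.0172, 0.0228]
eef_rot: [2.156, 2.284, 0.001]
wrist_force: [-0.5, -0.6, -0.3]
grip_width: 0.002
```

Request:
move_arm(series=[0, 0.08, 0, 0, 0, 0, 0, 0.16, 0, 0, 0, 0, 0, 0.2, 0, 0, 0, 0, 0, 0.2, 0, 0, 0, 0])

```text
clock: 24.25
eef_pos: [0.5067, 0.0173, 0.0225]
eef_rot: [-2.154, -2.282, 0.006]
wrist_force: [-8.0, -0.7, 7.2]
grip_width: 0.0
```

Request:
move_arm(series=[0, 0.1, 0, 0, 0, 0, 0, 0.2, 0, 0, 0, 0, 0, 0.24, 0, 0, 0, 0])

```text
clock: 24.62
eef_pos: [0.5068, 0.0174, 0.0219]
eef_rot: [-2.148, -2.276, 0.019]
wrist_force: [-13.8, -1.0, 13.7]
grip_width: -0.003
```

Request:
move_arm(series=[0, -0.3, 0, 0, 0, 0, 0, -1, 0, 0, 0, 0, 0, -2, 0, 0, 0, 0, 0, -2.5, -2, 0, 0, 0, 0, -2.5, -4, 0, 0, 0])

```text
clock: 25.25
eef_pos: [0.4445, 0.0138, 0.1235]
eef_rot: [-2.147, -2.275, 0.021]
wrist_force: [0.7, 0.3, 0.1]
grip_width: -0.001
```

Request:
move_arm(series=[0, -1, -2, 0, 0, 0, -2, -2, -3, 0, 0, 0, -4, -3, -3, 0, 0, 0, -6, -3, -3, 0, 0, 0, -6.5, -3, -3, 0, 0, 0])

```text
clock: 25.88
eef_pos: [0.3806, -0.1551, 0.2002]
eef_rot: [-2.154, -2.272, 0.02]
wrist_force: [0.1, 0.7, 0.0]
grip_width: 0.0
```

```bash
python3 - <<'E'
from ov2 import *
for n in('scene','top'): cap(n,n+'17.png')
k=6
A=crop('pics/scene17.png',275,255,65,85,k);B=crop('pics/top17.png',295,190,65,85,k)
cv2.imwrite('pics/o21.png',np.hstack([A,B])); o=ctrl.get_obs();print(o['eef_pos'],o['wrist_force'],o['clock'])
E
python3 sq.py 17
```

```text
[ 0.38054447 -0.15362833  0.19976295] [-0.15522757 -0.09876693 -0.69577737] 25.975
scene blank edge beyond at0 0.0022 slope -0.0008 mid 0.0022 sd 0.0007
scene stock back edge(z34), expect -28 at0 0.0012 slope -0.0072 mid 0.0016 sd 0.0008
scene blade outer(z17) at0 0.0001 slope -0.0002 mid 0.0000 sd 0.0005
scene blade inner(z17)+24 at0 0.0007 slope -0.0045 mid 0.0004 sd 0.0005
scene blade tip(z17) -150 at0 0.0006 slope -0.1332 mid 0.0022 sd 0.0004
top blank edge beyond at0 -0.0020 slope 0.0001 mid -0.0020 sd 0.0006
top stock back edge(z34), expect -28 at0 -0.0038 slope -0.0002 mid -0.0038 sd 0.0005
top blade outer(z17) at0 -0.0003 slope 0.0021 mid -0.0001 sd 0.0006
top blade inner(z17)+24 at0 0.0010 slope -0.0037 mid 0.0008 sd 0.0005
top blade tip(z17) -150 at0 0.0006 slope 0.0440 mid 0.0000 sd 0.0002
```

View pics/o21.png

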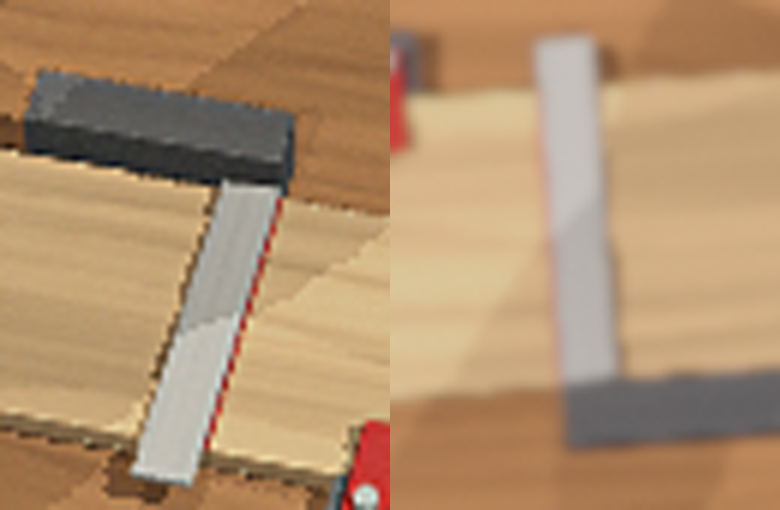

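View pics/scene17.png

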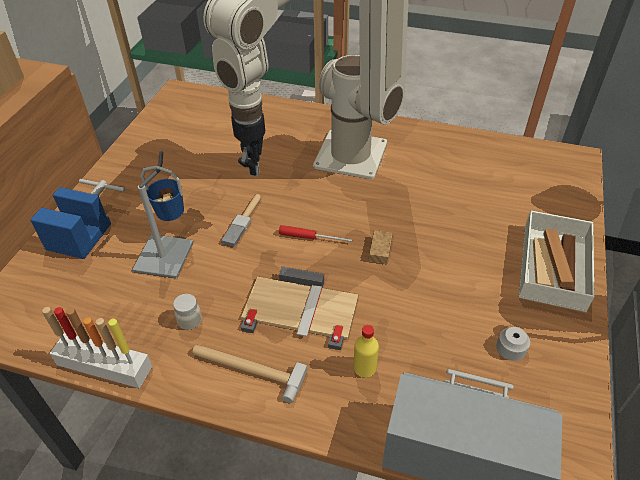

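It did not move under a 14 N push, so it is flush. The pail hangs at (165,195), the bystanders are in place, and the arm is clear.

Request:
move_arm(series=[0, 0, 0, 0, 0, 0, 0, 0, 0, 0, 0, 0, 0, 0, 0, 0, 0, 0])

```text
clock: 26.35
eef_pos: [0.3807, -0.1527, 0.1997]
eef_rot: [-2.148, -2.274, 0.021]
wrist_force: [-1.5, 0.1, -0.0]
grip_width: -0.002
```

```bash
python3 -c "
from plant import ctrl
print(ctrl.hand_in())"
```

```text
the job is handed in; nothing more can be done
None
```

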